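Load battery packs into the bench charging dock and start it

ROBOT

A 7-joint arm with a two-finger parallel gripper is mounted at the origin on the work surface. World frame = base frame: x ahead of the robot, y to its left, z up, the work surface at z = 0. Lengths are in m, angles in rad, forces in N, time in s.
With the tool pointing down it reaches from about 0.425 to 0.925 m from the base axis. Payload 6.8 kg.
Tool frame: the origin (TCP) lies between the finger pads; the fingertips stand 14 mm ahead of it and the grasp point (between the pads) lies 5 mm behind it; z points along the fingers, y is the line along which they close (so a half turn about z gives the same grasp; the last joint's range is limited). The gripper opens to 85 mm and grips with 20 to 120 N. Pads are 22 mm wide; open, the fingers measure 114 mm over their backs; the gripper's body (76 mm by 85 mm) begins 54 mm behind the grasp point. The pads swing forward as they close: fully open they stand 13 mm farther back than shut.
Start: joints at [-1.272, 0.477, 0.022, 1.555, -0.011, 1.109, -0.083], TCP at [0.267, 0.62, 0.212] pointing down, gripper open.
Joint ranges: [-2.96, 2.96], [-0.34, 2.1], [-1.41, 1.46], [0.24, 2.44], [-1.37, 4.51], [0.17, 1.92], [-2.96, 2.96]. Speed limits (rad/s): [2.39, 2.39, 3.14, 3.14, 3.14, 3.14, 3.14].

INTERFACE

Orientations are given as a rotation vector (axis times angle).
In Python, from bench import r, eyes, ticket gives the robot as it stands. The module is installed in compiled form; this text tells all that it offers.
- The arm moves only by the tool arm_command, never from a script. Its argument "plan" is text: rows parted by semicolons, each of 4 numbers parted by spaces: the shift along the tool's x, y, z in m, then the turn about the tool's z in degrees. In form: tx ty tz yaw; .... A call has 1 to 20 rows; each row shifts and turns the commanded pose from where the row before left it, along the tool's axes as they then stand; what a row does not reach is not made up. A row lasts 1/8 s, in which the tool goes at most 62.5 mm and 10.7 degrees, less where a joint would pass 70% of its speed; a pose out of reach is approached as far as the arm can. A call is refused whole if a number of a shift passes 0.0625 or a number of a turn 10.7, either way. A call with a gripper value outside its range is refused whole. "hand" is the closure, from -1 (fully open) to 1 (shut), set as the call begins (left out, the last holds). The fingers move at their own pace and stop on an object; "grip_force" is the grip in N (left out, the last holds). Time passes only in rows, so rows that do not move let the fingers close. It gives the time, the measured TCP pose, the force, the opening and the grip force at its end, in the units of the state.
- r.get_obs(): the state, without advancing time (a new reading comes with each control period).
- eyes.grab_frame(name): name is "scene" or "top" or "wrist"; returns (picture, depth): 420x560x3 uint8, red, green, blue; 420x560 float32, m along the optical axis (not along the pixel's ray), 0 where there is no reading.
- eyes.calibration(name): a dict with "fov_y" (degrees; the focal length in pixels is half the picture's height over the tangent of half this angle, whatever the lens; pixels are square), "cx", "cy" (the principal point, pixels), "origin" and "attitude" of the camera in the world; the wrist camera has in their place "tool_from_camera" (4x4, takes a point from camera to tool coordinates, whose origin is the TCP and whose axes are the flange's). Camera axes: x right, y up, looking along -z (the intrinsics and any distortion apply to the point x, -y, -z); pixel columns grow to the right and rows downward; lengths in m; the calibration is good to about 2 mm. A picture is of the moment at which its call begins: read the wrist's pose just before it. calibration takes no time and is no camera call.
- ticket.hand_in(): hands the job in; it is judged then, once.
The state is a dict: "clock": time; "joints": joint angles; "qvel": joint speeds; "tau": joint torques, N m; "tcp_pos": TCP position; "orientation": TCP orientation; "contact_force": force on the tool from outside, world axes, zero at the start; "moment": the same for the moment, N m; "grip_width": finger opening in m; "gripper_force": force on a finger pad.
Only numpy, scipy, OpenCV 4.12 (cv2) and the standard library are available. Lean on these libraries where they do the work, as an engineer would, in place of code of your own. Each camera call takes 0.05 s, during which the arm holds its last target. There are 200 camera calls.

TASK

Load every battery pack lying on the phone-repair bench into the charging dock, each in a bay of its own: slide it flat along the dock's apron, lengthwise into the bay past the sprung side ball, until it clicks fully home. Roll the white thumbwheel on the control pod so that the facet with as many dots as there are packs is squarely on top, and then press the green start button fully down. Leave the flux pot, the phone and the screwdriver where they are.

Things in the scene. Friction and masses are not known exactly. Their poses are not given: they have to be found in the camera images.
- dock: charging dock, fixed, grey and black. Origin on the bench at the middle of the line of bay mouths; x points into the bays, y left along the row, z up. Base slab 10 mm thick, x -95 to 65 mm, 292 mm wide; its open front (x -95 to -18) is the flat apron, top z = 10 mm. Four bays at y = +108, +36, -36, -108 mm; back wall at x = 51.5 mm, 44 mm high. More under bay0 to bay2
- bay0 (a point): bay at dock y = +108 mm: where a pack's centre lies when fully home (dock x 19, z 17.5 mm); axes as the dock's; packs go in lengthwise towards +x. Each bay is 44 mm wide between side walls (dock x 0 to 52, tops at z 28 mm), open in front, with black mouth guides flaring to about 60 mm at x = -18 (22 mm high)
- bay1 (a point): the same point of the bay at dock y = +36 mm. Lips at z 27 to 31 mm over the inner part of each bay (dock x 27 to 52) overhang each side wall by 6 mm, so a pack must be slid in from the front. When home, about 12 mm of the pack sticks out of the mouth
- bay2 (a point): the same point of the bay at dock y = -36 mm. In the +y wall of each bay, at dock x = 19 mm, a 12-mm steel ball stands 2.5 mm out on a spring: pushing a pack past it takes about 5 to 8 N, and it springs into the pack's notch when the pack is home, leaving about 1 mm of play
- bay3 (a point): the same point of the bay at dock y = -108 mm
- pack0_mid (a point): battery pack, 62 long (own x) x 42 wide (y) x 15 thick (z) mm, about 90 g, blue with black sides and yellow top label, lying flat; the same end for end and either way up. Midway along each long side is an upright notch 12 long x 3 deep mm, full thickness, for the bay's ball. The point is its centre, half-way up. Absent in some runs (None from the start)
- pack1_mid (a point): another pack, as pack0
- pack2_mid (a point): another pack, as pack0
- pack3_mid (a point): another pack, as pack0
- pack0: the same pack, origin at the centre of its underside
- pack1: the same pack as pack1_mid, origin at the centre of its underside
- pack2: the same pack as pack2_mid, origin at the centre of its underside
- pack3: the same pack as pack3_mid, origin at the centre of its underside
- wheel_crown (a point): fixed point at the top of the thumbwheel, 54 mm above the bench; axes as the control pod's (grey fixed box 90 x 120 x 30 mm). Wheel white, 48 mm in diameter, 22 mm wide, its axis along the pod's y 24 mm below this point; 26 mm apart beside it two black cheeks, 12 mm lower than the crown, with red marks at the crown. Its rim has 8 facets, parted by blue lines, with 0 to 7 black dots
- wheel (a joint): turn of the thumbwheel (rad): n x 0.785 when the facet with n dots is on top (0 = no dots). Grows as its top moves towards the pod's +x (away from the robot). No clicks; light friction (0.5 N at the rim), stays where left; stops just beyond 0 and 7. A fingertip pressed lightly on the crown and drawn along the pod's x rolls it (24 mm of travel is 1 rad)
- start (a joint): travel of the start button (m): 0 up, 0.006 fully down (4 N spring)
- start_top (a point): centre of the top of the green start button, 26 mm in diameter, on the same pod 62 mm to the -y side of the wheel
- pot_mid (a point): bystander: closed yellow and orange flux pot, 58 mm in diameter, 36 mm high; the point is its centre
- phone_mid (a point): bystander: black phone lying flat, 72 x 146 x 9 mm; the point is its centre
- driver_grip (a point): bystander: screwdriver lying on the bench, 150 mm long; the point is on its handle
Things that resemble listed ones, but are neither listed nor needed, are in the scene too. There is more than one size of the part that bears wheel_crown; the job needs the middle-sized. Leave any brown or orange look-alike of the pack3 alone.

How it is judged:
By the outcome, as a careful person would: the job done as asked, in the order asked, and still so for the second after the job is handed in, with the robot touching nothing.
Of pack0, pack1, pack2, pack3 only 3 to 4 are there at a start; the rules pass over those that are not, and their reading is None.
At some moment in a run one of pack0, pack1, pack2, pack3 may be knocked a few centimetres aside while the robot is not near it.
Once in a run the grip may slacken for a moment while it holds something.
It also fails if it takes over 210 s, if anything falls off the work surface, if the arm or the gripper's body presses on something with over 40 N, if the wrist force passes 120 N, or if a joint passes its speed limit or range.

## Working session

There is one attempt and no reset: what is moved stays moved. The work goes in short steps, Python scripts to look and compute and a tool call to move; the robot and the scene stay as the last step left them, time stands still between calls to the robot, and variables do not carry over. Pictures are saved under pics/ and viewed, at most 14 in all, crops included, and the job is handed in when it is done.

Besides the shell and the picture viewer there is one more tool, called after "Call:" by a JSON object that holds its "api" and its "payload", one argument or row to a line. arm_command: Moves the arm, as the interface text tells. Its arguments: {"type":"object","properties":{"plan":{"type":"string"},"hand":{"type":"number"},"grip_force":{"type":"number"}},"required":["plan"]}

```bash
mkdir -p pics; cat > h.py <<'E'
import numpy as np, cv2
from scipy.spatial.transform import Rotation as R
from bench import r, eyes, ticket
def cam(name,o=None):
    c=eyes.calibration(name)
    if name=='wrist':
        T=np.array(c['tool_from_camera']); o=o or r.get_obs()
        W=np.eye(4); W[:3,:3]=R.from_rotvec(o['orientation']).as_matrix(); W[:3,3]=o['tcp_pos']
        return c, W@T
    W=np.eye(4); a=np.array(c['attitude']); W[:3,:3]=a if a.shape==(3,3) else R.from_rotvec(a).as_matrix(); W[:3,3]=c['origin']
    return c,W
def grab(name,fn):
    o=r.get_obs(); c,W=cam(name,o); p,d=eyes.grab_frame(name)
    cv2.imwrite(f'pics/{fn}.png',p[:,:,::-1]); np.savez(f'pics/{fn}.npz',d=d,W=W,f=210/np.tan(np.radians(c['fov_y']/2)),cx=c['cx'],cy=c['cy'],p=p)
    return p,d
def pts(fn):
    z=np.load(f'pics/{fn}.npz'); d=z['d']; v,u=np.mgrid[0:420,0:560]
    P=np.stack([(u-z['cx'])/z['f']*d,-(v-z['cy'])/z['f']*d,-d],-1)
    return P@z['W'][:3,:3].T+z['W'][:3,3]
def onz(fn,u,v,h):
    z=np.load(f'pics/{fn}.npz'); ray=z['W'][:3,:3]@np.array([(u-z['cx'])/z['f'],-(v-z['cy'])/z['f'],-1]); o=z['W'][:3,3]
    return o+ray*(h-o[2])/ray[2]
E
python3 - <<'E'
from h import *
for n in('scene','top','wrist'): print(n,eyes.calibration(n))
grab('top','top0');grab('scene','scene0')
o=r.get_obs();print(o)
P=pts('top0')
for v in range(40,420,60): print([tuple(np.round(P[v,u],3)) for u in (60,200,340,480)])
for n in ('top0',): 
    cv2.imwrite('pics/top0b.png',cv2.resize(cv2.imread('pics/top0.png'),(800,600),interpolation=cv2.INTER_CUBIC))
E
```

```text
scene {'fov_y': 53.56054534403931, 'cx': 279.16106141145065, 'cy': 210.0661230075359, 'origin': array([1.40977234, 0.38147773, 0.70826811]), 'attitude': array([0.63916725, 0.93440015, 1.78105171])}
top {'fov_y': 50.647574976591045, 'cx': 281.1695693664784, 'cy': 210.53170467784705, 'origin': array([0.39809422, 0.04269227, 1.29041216]), 'attitude': array([ 0.08916923, -0.09574103, -1.55306111])}
wrist {'fov_y': 65.73815597539021, 'cx': 284.58178571909417, 'cy': 210.34021092954745, 'tool_from_camera': array([[-8.55713819e-04,  9.45562076e-01,  3.25440669e-01,
         8.51498459e-02],
       [ 9.99999617e-01,  7.49101320e-04,  4.52898813e-04,
        -2.57566891e-04],
       [ 1.84455907e-04,  3.25440932e-01, -9.45562354e-01,
        -1.63396374e-01],
       [ 0.00000000e+00,  0.00000000e+00,  0.00000000e+00,
         1.00000000e+00]])}
{'clock': 0.1, 'joints': array([-1.27211012,  0.4777323 ,  0.02234568,  1.55631704, -0.01152445,
        1.10929771, -0.083062  ]), 'qvel': array([-6.80702708e-04, -1.54856861e-03,  3.16046326e-04, -2.87526822e-03,
        9.31946959e-05,  6.98733883e-0
[... 1450 characters left out ...]
34), np.float64(0.67), np.float64(-0.002)), (np.float64(0.346), np.float64(0.268), np.float64(0.0)), (np.float64(0.353), np.float64(-0.134), np.float64(-0.002)), (np.float64(0.359), np.float64(-0.538), np.float64(-0.002))]
[(np.float64(0.173), np.float64(0.657), np.float64(-0.001)), (np.float64(0.179), np.float64(0.262), np.float64(0.002)), (np.float64(0.184), np.float64(-0.134), np.float64(-0.003)), (np.float64(0.191), np.float64(-0.53), np.float64(0.002))]
[(np.float64(0.22), np.float64(0.32), np.float64(0.697)), (np.float64(0.016), np.float64(0.256), np.float64(-0.001)), (np.float64(0.021), np.float64(-0.134), np.float64(-0.003)), (np.float64(0.027), np.float64(-0.525), np.float64(-0.0))]
```

View pics/top0b.png

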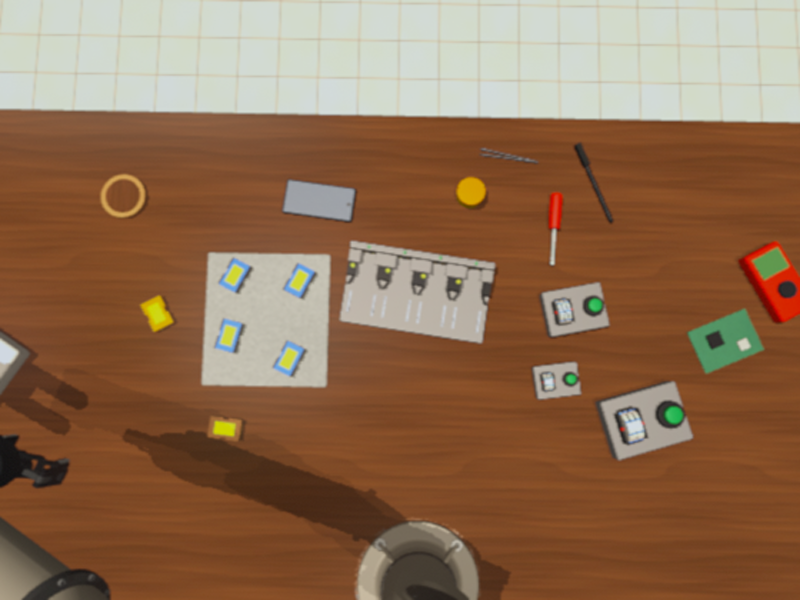

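View pics/scene0.png

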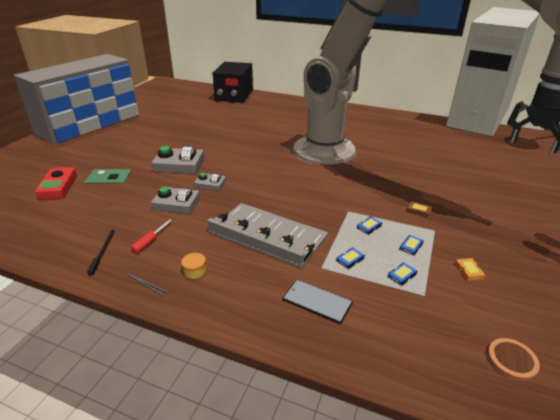

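The top view shows four blue packs on the mat at 560-wide px (165,192), (210,196), (160,235), (203,251). Look-alikes are the orange pack (110,219) and the brown pack (157,300). The pods are medium (402,217), small (389,266) and large (452,294). Next I'll measure these and take a close crop.

```bash
python3 - <<'E'
from h import *
p=cv2.imread('pics/top0.png'); hsv=cv2.cvtColor(p,cv2.COLOR_BGR2HSV); P=pts('top0')
def rect(mask,h,lab):
    cs,_=cv2.findContours(mask.astype('uint8'),cv2.RETR_EXTERNAL,cv2.CHAIN_APPROX_NONE)
    for c in cs:
        if cv2.contourArea(c)<80: continue
        w=np.array([onz('top0',u,v,h)[:2] for u,v in c[:,0]],np.float32)*1000
        m=np.zeros(mask.shape,'uint8');cv2.drawContours(m,[c],-1,1,-1)
        print(lab,c[:,0].mean(0).round(),[np.round(x,1) for x in cv2.minAreaRect(w)],'z',np.round(np.median(P[m>0][:,2]),4))
H,S,V=hsv[...,0],hsv[...,1],hsv[...,2]
mat=(np.mgrid[0:420,0:560][1]<235)&(np.mgrid[0:420,0:560][1]>140)
rect((H>95)&(H<125)&(S>110)&mat&(V>60),.016,'pack')
rect((S<45)&(V>90)&(np.mgrid[0:420,0:560][0]>160)&(np.mgrid[0:420,0:560][1]>235),.03,'grey')
a=cv2.resize(p[160:250,232:357],(792,570),interpolation=cv2.INTER_CUBIC); cv2.imwrite('pics/dock.png',a)
a=cv2.resize(p[190:330,365:495],(557,600),interpolation=cv2.INTER_CUBIC); cv2.imwrite('pics/pods.png',a)
E
```

```text
grey [454. 293.] [array([ 320.7, -442.9]), array([116.4, 156.3]), np.float64(16.7)] z 0.0396
grey [390. 266.] [array([ 395.2, -268.7]), array([62.7, 86.9]), np.float64(7.9)] z 0.0225
grey [404. 216.] [array([ 536.6, -307. ]), array([ 88.9, 120.4]), np.float64(11.5)] z 0.0309
grey [293. 203.] [array([567.3,  10.1]), array([292.8, 163.3]), np.float64(82.1)] z 0.0112
```

View pics/dock.png

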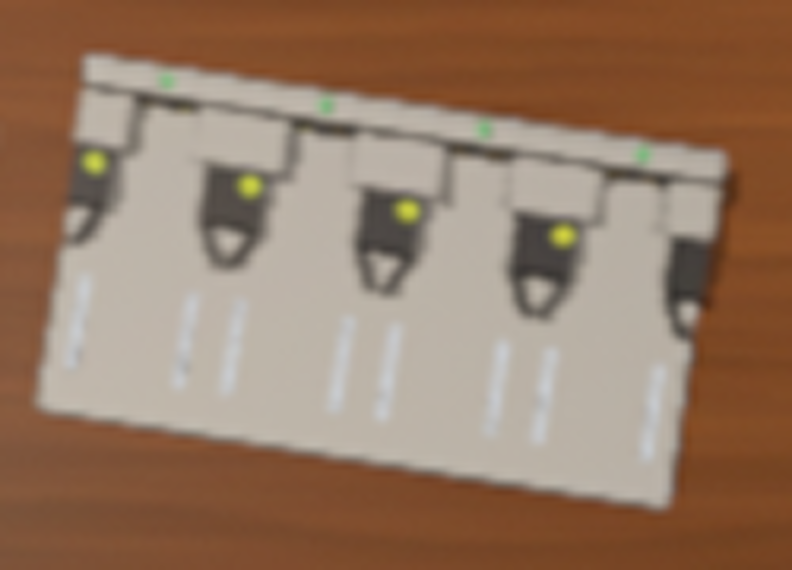

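View pics/pods.png

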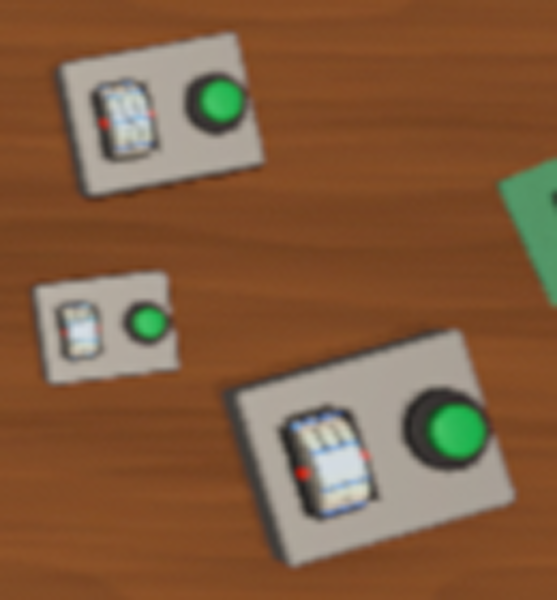

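```bash
python3 - <<'E'
from h import *
p=cv2.imread('pics/top0.png'); hsv=cv2.cvtColor(p,cv2.COLOR_BGR2HSV); P=pts('top0')
H,S,V=cv2.split(hsv)
m=np.zeros((420,560),'uint8'); m[182:262,148:226]=(S>70)[182:262,148:226]
cs,_=cv2.findContours(m,cv2.RETR_EXTERNAL,cv2.CHAIN_APPROX_NONE)
for c in cs:
    if cv2.contourArea(c)<80: continue
    w=np.array([onz('top0',u,v,.016)[:2] for u,v in c[:,0]],np.float32)*1000
    u,v=c[:,0].mean(0).astype(int)
    print((u,v),[np.round(x,1) for x in cv2.minAreaRect(w)],'z',P[v-2:v+3,u-2:u+3,2].mean())
print('mat z',np.median(P[210:225,175:195,2]))
s=6.336
for n,u,v,h in [('FL',40,408,.01),('FR',670,507,.01),('BL',85,55,.044),('BR',728,152,.044)]:
    print(n,(onz('top0',232+u/s,160+v/s,h)*1000).round(1))
s=557/130
for n,u,v,h in [('pc1',60,63,.03),('pc2',237,33,.03),('pc3',265,162,.03),('pc4',88,196,.03),('wheel',127,118,.054),('btn',222,101,.04)]:
    print(n,(onz('top0',365+u/s,190+v/s,h)*1000).round(1))
    uu,vv=int(365+u/s),int(190+v/s); print(P[vv,uu].round(3))
E
```

```text
(np.int64(201), np.int64(250)) [array([430.8, 263.4]), array([38.6, 60.7]), np.float64(64.7)] z 0.016426368129471937
(np.int64(159), np.int64(234)) [array([474.1, 386. ]), array([39. , 60.7]), np.float64(76.0)] z 0.015848009346840213
(np.int64(209), np.int64(196)) [array([588.1, 248.1]), array([39. , 60.3]), np.float64(63.1)] z 0.06679480249196516
(np.int64(163), np.int64(192)) [array([596.9, 379.9]), array([39.5, 60.2]), np.float64(62.9)] z 0.015112062347152361
mat z 0.0008865236325208414
FL [507.5 161.9  10. ]
FR [ 466.9 -126.    10. ]
BL [664.7 142.7  44. ]
BR [ 625.1 -147.6   44. ]
pc1 [ 568.9 -241.7   30. ]
[ 0.575 -0.249 -0.002]
pc2 [ 591.1 -360.8   30. ]
[ 0.598 -0.37  -0.002]
pc3 [ 504.6 -377.6   30. ]
[ 0.507 -0.376  0.029]
pc4 [ 480.1 -259.4   30. ]
[ 0.483 -0.261  0.018]
wheel [ 530.  -279.8   54. ]
[ 0.531 -0.277  0.059]
btn [ 543.8 -346.7   40. ]
[ 0.544 -0.34   0.054]
```

The middle-sized pod (89 x 120 mm, top at z = 30 mm) is centred at (0.536, -0.310), yaw about 11°. The dock origin is about (0.581, 0.0055), yaw -8°, and all its bays are empty. The four blue packs on the mat are the right ones, so the dot count is 4. Setting out for pack A.

```bash
cat >> h.py <<'E'
def go(x,y,z,ty,o=None):
    """print turn (tool deg), then shift in tool axes (mm) after the turn; ty = world angle of tool y; m"""
    o=o or r.get_obs(); M=R.from_rotvec(o['orientation']).as_matrix()
    a=np.degrees(np.arctan2(M[1,1],M[0,1])); t=(a-ty+90)%180-90
    M2=M@R.from_euler('z',t,degrees=True).as_matrix(); d=M2.T@(np.array([x,y,z])-o['tcp_pos'])
    print('ty %.1f turn %.1f shift mm'%(a,t),(d*1000).round(1),'tilt',M[:2,2].round(3),'tcp',np.round(o['tcp_pos'],4))
def unit(a): return np.array([np.cos(np.radians(a)),np.sin(np.radians(a))])
DO=np.array([.581,.0055]); DT=-8.0
def dock(x,y): return DO+x*unit(DT)+y*unit(DT+90)
def find(fn,box=None,h=.016):
    """blue/yellow packs in wrist or top picture -> world centre mm, long-axis angle"""
    p=cv2.imread(f'pics/{fn}.png'); S=cv2.split(cv2.cvtColor(p,cv2.COLOR_BGR2HSV)); P=pts(fn)
    m=((S[1]>70)&((S[0]>90)&(S[0]<130)|(S[0]>22)&(S[0]<36))&(S[2]>50)&(P[...,2]<.035)).astype('uint8')
    if box: k=m*0; k[box[1]:box[3],box[0]:box[2]]=1; m*=k
    m=cv2.morphologyEx(m,cv2.MORPH_CLOSE,np.ones((3,3)))
    cs,_=cv2.findContours(m,cv2.RETR_EXTERNAL,cv2.CHAIN_APPROX_NONE)
    for c in cs:
        if cv2.contourArea(c)<150: continue
        w=np.array([onz(fn,u,v,h)[:2] for u,v in c[:,0]],np.float32)*1000
        (cx,cy),(a,b),g=cv2.minAreaRect(w); g=g if a>b else g+90; g=(g+90)%180-90
        print(c[:,0].mean(0).round(),'c %.1f %.1f size %.1f %.1f long %.1f'%(cx,cy,max(a,b),min(a,b),g))
E
python3 -c "
from h import *
go(.581,.388,.13,63); find('top0',(148,182,226,262))"
```

```text
ty 66.7 turn 3.7 shift mm [-384.9  -63.4   80.8] tilt [-0.001 -0.002] tcp [0.2669 0.6194 0.2106]
[202. 250.] c 430.8 263.4 size 60.7 38.6 long -25.3
[160. 235.] c 474.1 386.0 size 60.7 39.0 long -14.0
[209. 196.] c 588.1 248.1 size 60.3 39.0 long -26.9
[164. 192.] c 596.9 379.9 size 60.2 39.5 long -27.1
```

Call:
{"api": "arm_command", "payload": {
  "plan": "0 0 0 3.7; -0.04 -0.0064 0.005 0; -0.04 -0.0064 0.008 0; -0.04 -0.0064 0.01 0; -0.04 -0.0064 0.01 0; -0.04 -0.0064 0.01 0; -0.04 -0.0064 0.01 0; -0.04 -0.0064 0.01 0; -0.04 -0.0064 0.01 0; -0.04 -0.0064 0.008 0; -0.025 -0.006 0 0; 0 0 0 0; 0 0 0 0",
  "hand": -0.5,
  "grip_force": 50
}}

```text
clock: 1.72
tcp_pos: [0.5799, 0.3897, 0.1302]
orientation: [-0.731, -3.054, -0.0]
contact_force: [0.0, -0.1, -0.3]
grip_width: 0.0637
gripper_force: 0.0
```

```bash
python3 -c "
from h import *
grab('wrist','w1'); find('w1'); go(.581,.388,.03,63)
print(r.get_obs()['contact_force'],r.get_obs()['grip_width'])"
```

```text
[159. 264.] c 585.8 252.8 size 68.0 40.8 long -27.2
[285. 215.] c 594.7 382.6 size 65.0 36.4 long -27.4
[ 66. 106.] c 430.3 268.4 size 62.1 43.5 long -25.4
[222.  84.] c 473.1 387.9 size 62.6 38.0 long -14.6
[414.  44.] c 514.6 534.2 size 63.0 42.0 long 29.2
ty 63.1 turn 0.1 shift mm [ -2.3  -1.3 100.3] tilt [-0.001  0.001] tcp [0.5796 0.3902 0.1303]
[0.53474576 1.03313558 0.19230497] 0.06373402961655047
```

View pics/w1.png

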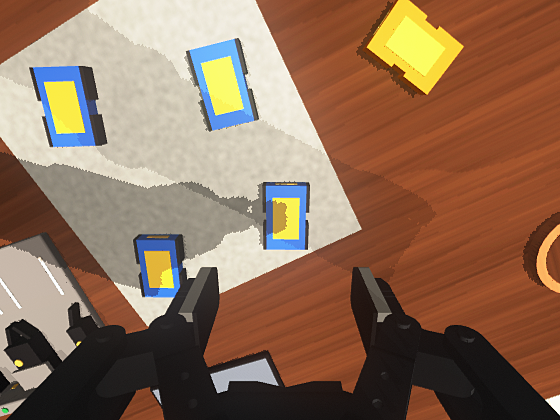

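The wrist picture shows pack A at (286,216), in line with the fingers. The next pack is at (159,265), and the orange look-alike is top right. Descending to grip near the pack's robot-side end.

Call:
{"api": "arm_command", "payload": {
  "plan": "0 -0.001 0.03 0; 0 0 0.03 0; 0 0 0.03 0; 0 0 0.015 0; 0 0 0.01 0; 0 0 0 0"
}}

```text
clock: 2.52
tcp_pos: [0.5805, 0.3879, 0.0155]
orientation: [-0.733, -3.055, 0.0]
contact_force: [-0.4, 0.3, 0.1]
grip_width: 0.064
gripper_force: 0.0
```

Call:
{"api": "arm_command", "payload": {
  "plan": "0 0 0 0; 0 0 0 0; 0 0 0 0; 0 0 0 0; 0 0 0 0; 0 0 0 0",
  "hand": 1,
  "grip_force": 50
}}

```text
clock: 3.28
tcp_pos: [0.5807, 0.3875, 0.0155]
orientation: [-0.734, -3.055, 0.0]
contact_force: [-1.1, -0.6, 0.8]
grip_width: 0.0002
gripper_force: 0.0
```

Call:
{"api": "arm_command", "payload": {
  "plan": "0 0 -0.01 0; 0 0 -0.02 0; 0 0 -0.02 0; 0 0 0 0; 0 0 0 0"
}}

```text
clock: 3.9
tcp_pos: [0.5806, 0.3875, 0.0657]
orientation: [-0.734, -3.055, -0.0]
contact_force: [-0.3, -0.2, -0.4]
grip_width: -0.0003
gripper_force: 0.0
```

```bash
python3 -c "
from h import *
grab('wrist','w2'); P=pts('w2'); o=r.get_obs(); M=R.from_rotvec(o['orientation']).as_matrix()
p=cv2.imread('pics/w2.png'); S=cv2.split(cv2.cvtColor(p,cv2.COLOR_BGR2HSV))
m=(S[1]>70)&(((S[0]>90)&(S[0]<130))|((S[0]>22)&(S[0]<36)))
Q=(P-o['tcp_pos'])@M; k=m&(abs(Q[...,0])<.09)&(abs(Q[...,1])<.04)&(abs(Q[...,2])<.05)
q=Q[k]*1000; print(len(q),np.percentile(q,[1,50,99],axis=0).round(1)); print(cv2.minAreaRect(q[:,:2].astype(np.float32)))
for n,x in(('stage',-70),('in',-10)):
  c=dock(x,.0*0+.108)if 0 else dock(x/1000,.108); print(n,c)
"
```

```text
2681 [[-34.4 -39.5  47.1]
 [  5.9  -5.7  48.9]
 [ 89.3  20.1  49.9]]
((27.05553436279297, -6.640800476074219), (46.15325927734375, 137.65318298339844), 76.55426788330078)
stage [0.52671193 0.12219107]
in [0.58612801 0.11384068]
```

View pics/w2.png

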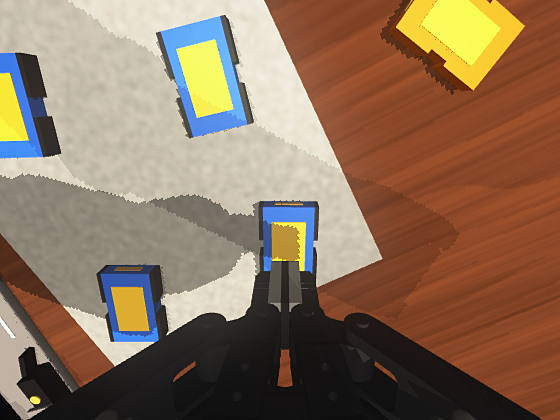

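The gripper shut on nothing, and the pack still shows at (289,235), partly under the fingers. I'll check where it is now.

```bash
python3 -c "
from h import *
find('w2'); grab('top','t2'); find('t2',(140,150,235,280))
d=np.load('pics/w2.npz'); P=pts('w2'); o=r.get_obs(); M=R.from_rotvec(o['orientation']).as_matrix()
Q=((P-o['tcp_pos'])@M*1000).round(0)
for v in (200,210,230,255,262,270,280,300): print(v,Q[v,285],Q[v,270],Q[v,310])
"
```

```text
[132. 302.] c 585.4 253.8 size 68.7 42.1 long -27.1
[286. 235.] c 589.9 385.4 size 55.6 36.4 long -28.3
[ 18. 110.] c 437.3 275.7 size 67.5 27.9 long -43.0
[205.  76.] c 473.1 388.0 size 62.4 38.1 long -14.6
[459.  31.] c 514.6 534.0 size 63.5 41.9 long 29.3
[202. 251.] c 430.9 263.6 size 60.9 38.7 long -24.9
[209. 196.] c 588.1 248.1 size 60.7 38.5 long -27.8
200 [15.  0. 62.] [ 15. -11.  63.] [15. 19. 61.]
210 [12.  0. 49.] [ 12. -10.  49.] [12. 18. 49.]
230 [-3.  0. 48.] [ -3. -10.  49.] [-3. 18. 48.]
255 [-22.   0.  48.] [-23. -11.  49.] [-23.  19.  48.]
262 [ 12.   0. -27.] [-29. -11.  49.] [-29.  19.  49.]
270 [ 12.   0. -34.] [ 12.  -7. -34.] [-35.  19.  48.]
280 [ 11.   0. -42.] [ 12.  -6. -43.] [  8.  11. -37.]
300 [ 12.   0. -58.] [ 12.  -6. -58.] [  7.  10. -51.]
```

The wrist depth puts the shut fingertips about 27 mm behind the reported TCP, not 14 mm ahead of it. That fits the fingers having closed above the pack. I'll open and go down in steps, watching the force.

Call:
{"api": "arm_command", "payload": {
  "plan": "0 0 0 0; 0 0 0.02 0; 0 0 0.02 0; 0 0 0.02 0; 0 0 0.015 0; 0 0 0.005 0; 0 0 0.005 0; 0 0 0 0",
  "hand": -0.5
}}

```text
clock: 5.0
tcp_pos: [0.5809, 0.3877, -0.0193]
orientation: [0.734, 3.055, 0.001]
contact_force: [-0.9, -0.1, 0.1]
grip_width: 0.0642
gripper_force: 0.0
```

```bash
python3 -c "
from h import *
grab('wrist','w3'); P=pts('w3'); o=r.get_obs(); print(o['tcp_pos'],o['contact_force'],o['grip_width'])
p=cv2.imread('pics/w3.png'); cv2.imwrite('pics/w3c.png',p)
"
```

```text
[ 0.58106338  0.38771477 -0.0190495 ] [-0.27312648 -0.3114968  -0.29430483] 0.06419692255715645
```

View pics/w3.png

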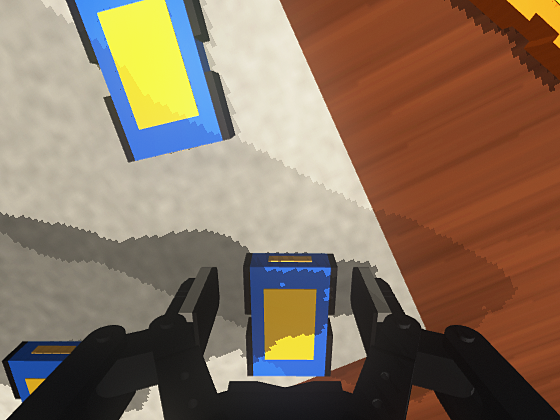

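The picture confirms it: the pack stands between the pads (centre column 290, pads at about 208 and 365), with the tips near its top. I'll go a little lower and close.

Call:
{"api": "arm_command", "payload": {
  "plan": "0 0 0.004 0; 0 0 0.004 0; 0 0 0.002 0; 0 0 0 0"
}}

```text
clock: 5.55
tcp_pos: [0.5811, 0.3879, -0.0258]
orientation: [0.734, 3.055, 0.001]
contact_force: [-7.9, -4.9, 27.1]
grip_width: 0.0641
gripper_force: 13.0
```

Call:
{"api": "arm_command", "payload": {
  "plan": "0 0 0 0; 0 0 0 0; 0 0 0 0; 0 0 0 0; 0 0 0 0; 0 0 0 0",
  "hand": 1,
  "grip_force": 40
}}

```text
clock: 6.3
tcp_pos: [0.5848, 0.3892, -0.0214]
orientation: [0.734, 3.049, 0.009]
contact_force: [-9.0, -6.3, 46.3]
grip_width: 0.0408
gripper_force: 59.2
```

Call:
{"api": "arm_command", "payload": {
  "plan": "0 0 -0.01 0; 0 0 -0.01 0; 0 0 -0.02 0; 0 0 -0.02 0; 0 0 0 0; 0 0 0 0"
}}

```text
clock: 7.05
tcp_pos: [0.5805, 0.3874, 0.0303]
orientation: [-0.733, -3.055, 0.0]
contact_force: [-0.1, 0.6, -1.2]
grip_width: 0.0413
gripper_force: 40.7
```

```bash
python3 -c "
from h import *
grab('wrist','w4'); P=pts('w4'); o=r.get_obs(); M=R.from_rotvec(o['orientation']).as_matrix()
p=cv2.imread('pics/w4.png'); S=cv2.split(cv2.cvtColor(p,cv2.COLOR_BGR2HSV))
m=(S[1]>70)&(((S[0]>90)&(S[0]<130))|((S[0]>22)&(S[0]<36)))
Q=(P-o['tcp_pos'])@M*1000; k=m&(abs(Q[...,0])<70)&(abs(Q[...,1])<30)&(Q[...,2]<15)
q=Q[k]; print(len(q),np.percentile(q,[1,50,99],axis=0).round(1)); print(o['tcp_pos'],o['contact_force'],o['grip_width'])
n,_,_=(lambda A:np.linalg.lstsq(np.c_[A[:,:2],np.ones(len(A))],A[:,2],rcond=None)[:3])(q); print('slope',n)
"
```

```text
6797 [[-45.7 -18.2 -98.7]
 [ -4.9   0.9 -37.7]
 [ 17.   17.7 -23.5]]
[0.58023606 0.3872268  0.02986387] [ 0.07264476  0.1028048  -0.7561321 ] 0.041085313336520365
slope [ 3.63788267e-03 -3.44665906e-02 -3.81848407e+01]
```

Held: the grip is 41 mm, the top of the pack is 38 mm above the TCP, and its centre is 14.5 mm forward of the grip. Carrying it to bay 0.

```bash
python3 -c "
from h import *
x,y=dock(-.0725,.108); print(x,y); go(x,y,.030,82)"
```

```text
0.5242362599199232 0.12253900124369434
ty 63.0 turn -19.0 shift mm [ 1.860e+01 -2.699e+02  1.000e-01] tilt [-0.001 -0.001] tcp [0.5802 0.3872 0.0299]
```

Call:
{"api": "arm_command", "payload": {
  "plan": "0 0 0 -6.5; 0 0 0 -6.5; 0 0 0 -6; 0.002 -0.03 0 0; 0.002 -0.03 0 0; 0.002 -0.03 0 0; 0.002 -0.03 0 0; 0.002 -0.03 0 0; 0.002 -0.03 0 0; 0.002 -0.03 0 0; 0.002 -0.03 0 0; 0.0025 -0.03 0 0; 0 0 0 0; 0 0 0 0"
}}

```text
clock: 8.85
tcp_pos: [0.5248, 0.1233, 0.0302]
orientation: [-0.219, -3.134, -0.001]
contact_force: [0.6, -0.4, -0.8]
grip_width: 0.041
gripper_force: 40.8
```

```bash
python3 -c "
from h import *
x,y=dock(-.0725,.108); go(x,y,-.0095,82); grab('wrist','w5'); print(r.get_obs()['grip_width'])"
```

```text
ty 82.0 turn 0.0 shift mm [ 0.4 -0.9 39.7] tilt [-0.  0.] tcp [0.5248 0.1233 0.0302]
0.040976866443843664
```

View pics/w5.png

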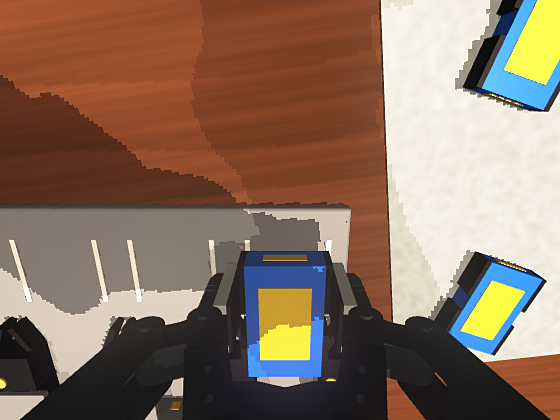

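Pack A is held over the apron, with the dock's front-left corner at (350,208) and the bay guide lines at columns 213 and 328. I'll check the dock pose against that corner.

```bash
python3 -c "
from h import *
for u,v in((350,208),(5,208),(213,242),(12,242),(95,242),(130,242),(329,242)):
  w=onz('w5',u,v,.010)[:2]-DO; print(u,v,(w@unit(DT)*1000).round(1),(w@unit(DT+90)*1000).round(1))"
```

```text
350 208 -95.5 147.8
5 208 -95.7 -57.7
213 242 -73.4 64.6
12 242 -73.5 -59.6
95 242 -73.5 -8.3
130 242 -73.4 13.3
329 242 -73.3 136.3
```

```bash
sed -i 's/^DO=.*/DO=np.array([.5808,.0075]); DT=-8.0/' h.py; python3 -c "
from h import *
x,y=dock(-.0725,.108); go(x,y,-.0095,82)"
```

```text
ty 82.1 turn 0.1 shift mm [ 1.   0.4 39.8] tilt [-0.     0.001] tcp [0.5249 0.124  0.0303]
```

Call:
{"api": "arm_command", "payload": {
  "plan": "0 0.001 0.02 0; 0 0 0.01 0; 0 0 0.006 0; 0 0 0.0035 0; 0 0 0 0; 0 0 0 0"
}}

```text
clock: 9.65
tcp_pos: [0.5253, 0.1238, -0.0086]
orientation: [0.22, 3.133, 0.0]
contact_force: [0.6, 0.2, -0.5]
grip_width: 0.0412
gripper_force: 40.8
```

Call:
{"api": "arm_command", "payload": {
  "plan": "0 0 0.002 0; -0.008 0 0 0; -0.008 0 0 0; -0.008 0 0 0; -0.006 0 0 0; -0.005 0 0 0; -0.003 0 0 0; 0 0 0 0; 0 0 0 0"
}}

```text
clock: 10.78
tcp_pos: [0.5634, 0.1189, -0.0109]
orientation: [0.219, 3.132, 0.001]
contact_force: [2.6, 1.5, -2.1]
grip_width: 0.0409
gripper_force: 40.7
```

```bash
python3 -c "
from h import *
w=np.array(r.get_obs()['tcp_pos'][:2])-DO; print(w@unit(DT),w@unit(DT+90))
grab('wrist','w6')"
```

```text
-0.03270635096921933 0.10786466917541679
```

View pics/w6.png

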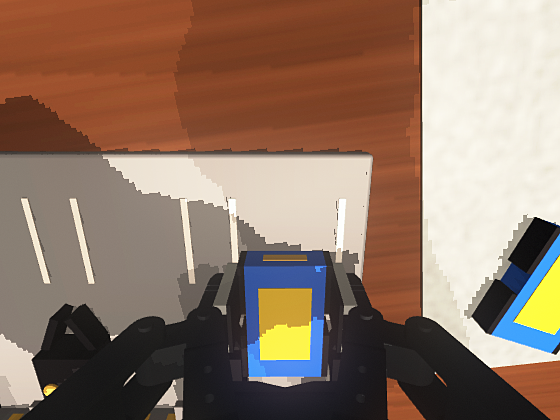

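Pack A is straight in the mouth. I'll release, rise, back off, shut the gripper and lower it behind the pack.

Call:
{"api": "arm_command", "payload": {
  "plan": "0 0 0 0; 0 0 0 0; 0 0 0 0; 0 0 -0.02 0; 0 0 -0.02 0; 0.02 0 0 0; 0.025 0 0 0; 0 0 0 0",
  "hand": -0.3
}}

```text
clock: 11.82
tcp_pos: [0.5161, 0.1247, 0.0289]
orientation: [-0.217, -3.132, 0.001]
contact_force: [-0.1, 0.6, 0.2]
grip_width: 0.0554
gripper_force: 0.0
```

Call:
{"api": "arm_command", "payload": {
  "plan": "0 0 0 0; 0 0 0 0; 0 0 0 0; 0 0 0 0; 0 0 0.02 0; 0 0 0.01 0; 0 0 0.004 0; 0 0 0 0; 0 0 0 0",
  "hand": 1
}}

```text
clock: 12.95
tcp_pos: [0.5184, 0.1248, -0.0046]
orientation: [0.22, 3.133, 0.001]
contact_force: [-0.3, -0.7, -0.2]
grip_width: 0.0002
gripper_force: 0.0
```

```bash
cat >> h.py <<'E'
def where():
    o=r.get_obs(); w=np.array(o['tcp_pos'][:2])-DO; print('dock x %.1f y %.1f z %.1f'%(w@unit(DT)*1000,w@unit(DT+90)*1000,o['tcp_pos'][2]*1000),np.round(o['contact_force'],1),'grip',round(o['grip_width'],4))
E
python3 -c "
from h import *
where(); grab('wrist','w7')"
```

```text
dock x -78.1 y 107.5 z -4.6 [-0.3 -0.7 -0.2] grip 0.0002
```

View pics/w7.png

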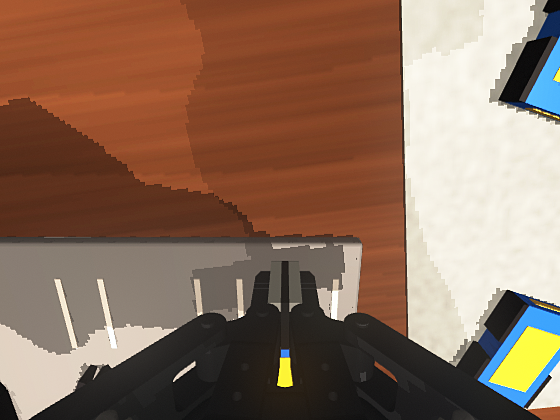

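The fingers are shut behind the pack. Pushing in steps.

Call:
{"api": "arm_command", "payload": {
  "plan": "-0.01 0 0 0; -0.01 0 0 0; -0.008 0 0 0; -0.006 0 0 0; -0.006 0 0 0; -0.004 0 0 0; -0.004 0 0 0; 0 0 0 0"
}}

```text
clock: 14.0
tcp_pos: [0.5649, 0.1182, -0.0053]
orientation: [-0.219, -3.132, 0.0]
contact_force: [-3.3, 0.9, 1.7]
grip_width: 0.0002
gripper_force: 1.7
```

```bash
python3 -c "
from h import *
where()"
```

```text
dock x -31.1 y 107.4 z -5.3 [-3.3  0.9  1.7] grip 0.0002
```

Call:
{"api": "arm_command", "payload": {
  "plan": "-0.002 0 0 0; -0.002 0 0 0; -0.002 0 0 0; 0 0 0 0; 0 0 0 0"
}}

```text
clock: 14.62
tcp_pos: [0.572, 0.117, -0.0049]
orientation: [0.22, 3.133, 0.0]
contact_force: [-0.1, 0.3, 0.4]
grip_width: -0.0002
gripper_force: 0.0
```

```bash
python3 -c "
from h import *
where()"
```

```text
dock x -23.9 y 107.2 z -4.9 [-0.1  0.3  0.4] grip -0.0002
```

Call:
{"api": "arm_command", "payload": {
  "plan": "-0.001 0 0 0; -0.001 0 0 0; 0 0 0 0; 0 0 0 0"
}}

```text
clock: 15.12
tcp_pos: [0.5735, 0.1169, -0.005]
orientation: [-0.219, -3.134, 0.0]
contact_force: [0.2, 0.3, -0.1]
grip_width: -0.0002
gripper_force: 0.3
```

Call:
{"api": "arm_command", "payload": {
  "plan": "-0.001 0 0 0; -0.0005 0 0 0; 0 0 0 0; 0 0 0 0"
}}

```text
clock: 15.62
tcp_pos: [0.5751, 0.1167, -0.005]
orientation: [0.219, 3.134, 0.0]
contact_force: [-0.5, 0.4, -0.6]
grip_width: -0.0001
gripper_force: 0.1
```

```bash
python3 -c "
from h import *
where()"
```

```text
dock x -20.8 y 107.3 z -5.0 [-0.5  0.4 -0.6] grip -0.0001
```

Call:
{"api": "arm_command", "payload": {
  "plan": "-0.001 0 0 0; -0.001 0 0 0; 0 0 0 0; 0 0 0 0"
}}

```text
clock: 16.12
tcp_pos: [0.5754, 0.1166, -0.0052]
orientation: [-0.218, -3.131, 0.001]
contact_force: [-4.7, 1.2, 4.2]
grip_width: 0.0001
gripper_force: 2.5
```

Call:
{"api": "arm_command", "payload": {
  "plan": "-0.001 0 0 0; 0 0 0 0; 0 0 0 0"
}}

```text
clock: 16.5
tcp_pos: [0.5754, 0.1166, -0.0053]
orientation: [-0.218, -3.129, 0.001]
contact_force: [-6.5, 2.1, 5.6]
grip_width: -0.0
gripper_force: 3.8
```

```bash
python3 -c "
from h import *
where()"
```

```text
dock x -20.5 y 107.3 z -5.3 [-6.5  2.1  5.6] grip -0.0
```

Now the force is rising against a stop. I'll back off and check how far the pack sticks out.

Call:
{"api": "arm_command", "payload": {
  "plan": "0.02 0 0 0; 0.03 0 0 0; 0.03 0 -0.03 0; 0.04 0 -0.04 0; 0.04 0 -0.04 0; 0.02 0 -0.02 0; 0 0 0 0; 0 0 0 0",
  "hand": -0.5
}}

```text
clock: 17.5
tcp_pos: [0.4005, 0.1413, 0.1248]
orientation: [0.22, 3.133, 0.0]
contact_force: [-0.1, 0.7, 0.2]
grip_width: 0.0638
gripper_force: 0.0
```

```bash
python3 -c "
from h import *
grab('wrist','w8'); find('w8'); P=pts('w8'); Q=P[...,:2]-DO; X=Q@unit(DT)*1000; Y=Q@unit(DT+90)*1000; Z=P[...,2]*1000
m=(abs(Y-108)<14)&(Z>18)&(Z<32)&(X<60)&(X>-60); print(np.percentile(X[m],[0.5,2,5]),np.median(Z[m]))
grab('top','t8'); find('t8',(140,150,300,280)); where()"
```

```text
[422. 395.] c 644.2 259.6 size 34.0 21.6 long 63.2
[285. 375.] c 595.1 114.1 size 36.9 28.9 long 81.9
[549. 238.] c 470.3 371.9 size 72.5 24.7 long 7.3
[426. 209.] c 427.0 262.7 size 63.7 42.7 long -25.3
[-12.07399588 -11.85306484 -11.62666978] 25.309223077731147
[160. 235.] c 474.0 386.0 size 60.8 38.9 long -13.4
[255. 186.] c 619.8 120.1 size 65.0 55.3 long 1.2
[203. 183.] c 626.6 266.2 size 61.4 39.9 long -26.0
dock x -197.5 y 107.1 z 124.2 [ 0.1 -1.1 -0.6] grip 0.0641
```

View pics/w8.png

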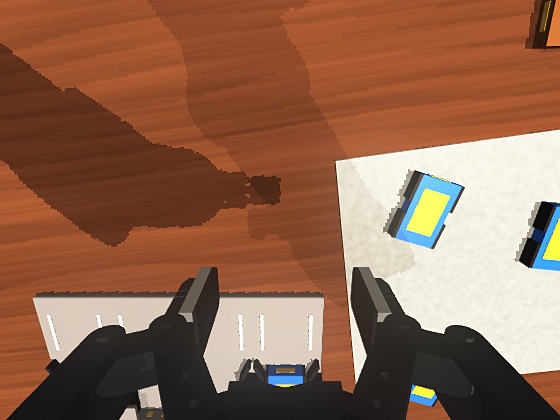

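Pack A is home: its rear is at dock x = -12 mm, as it should be, and straight. Pack B has since been knocked to about (625,268). Next is pack D at (429,263), long axis -25°.

```bash
cat >> h.py <<'E'
def over(cx,cy,l,z,off=.016):
    q=np.array([cx,cy])/1000-off*unit(l); print(q); go(q[0],q[1],z,l+90)
E
python3 -c "
from h import *
over(429,263.5,-25.3,.09)"
```

```text
[0.41453468 0.27033773]
ty 81.9 turn 17.2 shift mm [ 42.3 123.1  34.1] tilt [-0.001 -0.001] tcp [0.4002 0.141  0.1242]
```

Call:
{"api": "arm_command", "payload": {
  "plan": "0 0 0 8.6; 0 0 0 8.6; 0.01 0.03 0 0; 0.01 0.03 0 0; 0.01 0.03 0.01 0; 0.012 0.033 0.02 0; 0 0 0 0; 0 0 0 0; 0 0 0 0"
}}

```text
clock: 18.73
tcp_pos: [0.4145, 0.2693, 0.095]
orientation: [0.689, 3.065, -0.001]
contact_force: [0.2, -0.9, 0.6]
grip_width: 0.0644
gripper_force: 0.0
```

```bash
python3 -c "
from h import *
grab('wrist','w9'); find('w9'); over(429,263.5,-25.3,-.017)"
```

```text
[288. 225.] c 427.2 265.9 size 65.7 36.4 long -25.4
[450. 210.] c 470.4 385.8 size 66.4 41.1 long -14.6
[0.41453468 0.27033773]
ty 64.7 turn -0.0 shift mm [  0.4   0.8 112.2] tilt [ 0. -0.] tcp [0.4145 0.2695 0.0952]
```

Call:
{"api": "arm_command", "payload": {
  "plan": "0 0.001 0.03 0; 0 0.001 0.03 0; 0 0 0.03 0; 0 0 0.015 0; 0 0 0.007 0; 0 0 0 0; 0 0 0 0"
}}

```text
clock: 19.65
tcp_pos: [0.4156, 0.2727, -0.0162]
orientation: [0.686, 3.065, 0.002]
contact_force: [-0.4, 1.2, -0.0]
grip_width: 0.0643
gripper_force: 0.0
```

Call:
{"api": "arm_command", "payload": {
  "plan": "0 0 0 0; 0 0 0 0; 0 0 0 0; 0 0 0 0; 0 0 0 0; 0 0 0 0",
  "hand": 1
}}

```text
clock: 20.4
tcp_pos: [0.4154, 0.2727, -0.0162]
orientation: [0.686, 3.065, 0.001]
contact_force: [-2.1, -1.7, 5.9]
grip_width: 0.0409
gripper_force: 40.3
```

Call:
{"api": "arm_command", "payload": {
  "plan": "0 0 -0.01 0; 0 0 -0.02 0; 0 0 -0.02 0; 0 0 0 0; 0 0 0 0"
}}

```text
clock: 21.02
tcp_pos: [0.4146, 0.2721, 0.0327]
orientation: [-0.686, -3.066, 0.0]
contact_force: [-0.2, -1.3, -1.4]
grip_width: 0.0409
gripper_force: 41.0
```

```bash
cat >> h.py <<'E'
def held(fn,bay):
    grab('wrist',fn); P=pts(fn); o=r.get_obs(); M=R.from_rotvec(o['orientation']).as_matrix()
    p=cv2.imread(f'pics/{fn}.png'); S=cv2.split(cv2.cvtColor(p,cv2.COLOR_BGR2HSV))
    m=(S[1]>70)&(((S[0]>90)&(S[0]<130))|((S[0]>22)&(S[0]<36)))
    Q=(P-o['tcp_pos'])@M*1000; q=Q[m&(abs(Q[...,0])<70)&(abs(Q[...,1])<30)&(Q[...,2]<15)&(Q[...,2]>-60)]
    pc=np.percentile(q,[1,50,99],axis=0); print(len(q),pc.round(1))
    off=31-pc[2,0]; print('pack centre ahead of TCP',off,'top at tool z',pc[1,2],'grip',o['grip_width'])
    x,y=dock((-58-off)/1000,bay); print('to'); go(x,y,.033,82)
E
python3 -c "
from h import *
held('w10',.036)"
```

```text
6318 [[-46.3 -18.2 -33.7]
 [-10.7   0.4 -32.3]
 [ 15.6  17.4 -18.3]]
pack centre ahead of TCP 15.392640019283533 top at tool z -32.263065228542075 grip 0.04082364812805392
to
ty 64.8 turn -17.2 shift mm [-128.1 -202.8   -0.5] tilt [-0.001 -0.001] tcp [0.4145 0.272  0.0325]
```

Call:
{"api": "arm_command", "payload": {
  "plan": "0 0 0 -5.8; 0 0 0 -5.7; 0 0 0 -5.7; -0.018 -0.029 0 0; -0.018 -0.029 0 0; -0.018 -0.029 0 0; -0.018 -0.029 0 0; -0.018 -0.029 0 0; -0.018 -0.029 0 0; -0.018 -0.029 0 0; 0 0 0 0; 0 0 0 0"
}}

```text
clock: 22.58
tcp_pos: [0.5107, 0.0542, 0.0323]
orientation: [-0.219, -3.132, -0.0]
contact_force: [0.4, 0.4, -1.1]
grip_width: 0.0406
gripper_force: 41.0
```

```bash
python3 -c "
from h import *
held('w11',.036); where()"
```

```text
6995 [[-46.2 -18.5 -33.3]
 [-15.7  -0.4 -31.9]
 [ 15.7  17.1 -17.9]]
pack centre ahead of TCP 15.34270567719542 top at tool z -31.87694329768205 grip 0.040730699502926945
to
ty 82.1 turn 0.1 shift mm [-2.7 -1.  -0.6] tilt [-0.001  0.   ] tcp [0.5106 0.0547 0.0324]
dock x -76.1 y 37.0 z 32.4 [ 0.7 -0.4 -1.6] grip 0.0407
```

Call:
{"api": "arm_command", "payload": {
  "plan": "0 -0.001 0.02 0; 0 0 0.01 0; 0 0 0.006 0; 0 0 0.002 0; 0 0 0 0; -0.008 0 0 0; -0.008 0 0 0; -0.008 0 0 0; -0.007 0 0 0; -0.006 0 0 0; -0.004 0 0 0; -0.002 0 0 0; 0 0 0 0; 0 0 0 0"
}}

```text
clock: 24.38
tcp_pos: [0.5542, 0.0474, -0.0049]
orientation: [0.218, 3.133, 0.001]
contact_force: [1.1, 5.2, -1.5]
grip_width: 0.0405
gripper_force: 40.9
```

```bash
python3 -c "
from h import *
where()"
```

```text
dock x -31.9 y 35.8 z -4.9 [ 1.1  5.2 -1.5] grip 0.0405
```

Call:
{"api": "arm_command", "payload": {
  "plan": "0 0 0 0; 0 0 0 0; 0 0 0 0; 0 0 -0.02 0; 0 0 -0.02 0; 0.02 0 0 0; 0.025 0 0 0; 0 0 0 0",
  "hand": -0.3
}}

```text
clock: 25.38
tcp_pos: [0.5076, 0.0528, 0.035]
orientation: [-0.219, -3.132, 0.001]
contact_force: [0.2, 0.3, 0.2]
grip_width: 0.0552
gripper_force: 0.0
```

Call:
{"api": "arm_command", "payload": {
  "plan": "0 0 0 0; 0 0 0 0; 0 0 0 0; 0 0 0 0; 0 0 0.02 0; 0 0 0.014 0; 0 0 0.006 0; 0 0 0 0; 0 0 0 0",
  "hand": 1
}}

```text
clock: 26.5
tcp_pos: [0.5097, 0.0531, -0.0046]
orientation: [0.219, 3.133, 0.0]
contact_force: [-0.9, -0.7, -0.0]
grip_width: 0.0005
gripper_force: 0.0
```

Call:
{"api": "arm_command", "payload": {
  "plan": "-0.01 0 0 0; -0.01 0 0 0; -0.008 0 0 0; -0.006 0 0 0; -0.006 0 0 0; -0.004 0 0 0; -0.004 0 0 0; -0.003 0 0 0; -0.002 0 0 0; 0 0 0 0"
}}

```text
clock: 27.75
tcp_pos: [0.5626, 0.0455, -0.0049]
orientation: [0.22, 3.133, 0.0]
contact_force: [0.2, 0.6, 0.1]
grip_width: 0.0003
gripper_force: 0.0
```

```bash
python3 -c "
from h import *
where()"
```

```text
dock x -23.3 y 35.1 z -4.9 [0.2 0.6 0.1] grip 0.0003
```

Call:
{"api": "arm_command", "payload": {
  "plan": "-0.001 0 0 0; -0.001 0 0 0; -0.001 0 0 0; -0.001 0 0 0; -0.001 0 0 0; 0 0 0 0; 0 0 0 0"
}}

```text
clock: 28.62
tcp_pos: [0.5653, 0.0451, -0.0052]
orientation: [-0.219, -3.131, 0.0]
contact_force: [-4.7, 1.5, 3.5]
grip_width: -0.0
gripper_force: 2.6
```

```bash
python3 -c "
from h import *
where()"
```

```text
dock x -20.6 y 35.1 z -5.2 [-4.7  1.5  3.5] grip -0.0
```

Call:
{"api": "arm_command", "payload": {
  "plan": "0.02 0 0 0; 0.03 0 0 0; 0.03 0 -0.03 0; 0.04 0 -0.04 0; 0.04 0 -0.04 0; 0.02 0 -0.02 0; 0 0 0 0; 0 0 0 0",
  "hand": -0.5
}}

```text
clock: 29.62
tcp_pos: [0.3895, 0.07, 0.1248]
orientation: [0.22, 3.133, 0.001]
contact_force: [-0.4, 0.3, 0.4]
grip_width: 0.0639
gripper_force: 0.0
```

```bash
cat >> h.py <<'E'
def home(fn):
    grab('wrist',fn); P=pts(fn); Q=P[...,:2]-DO; X=Q@unit(DT)*1000; Y=Q@unit(DT+90)*1000; Z=P[...,2]*1000
    for b in(108,36,-36,-108):
        m=(abs(Y-b)<16)&(Z>19)&(Z<32)&(X<60)&(X>-70)
        if m.sum()>20:
            yl=[round(np.percentile(X[m&(s*(Y-b)>4)],2),1) for s in(1,-1) if (m&(s*(Y-b)>4)).sum()>10]
            print('bay',b,'rear x',yl,m.sum())
E
python3 -c "
from h import *
where();home('w12'); grab('top','t12'); find('t12',(140,150,300,280))"
```

```text
dock x -198.1 y 35.3 z 124.8 [-0.4  0.3  0.4] grip 0.0639
bay 108 rear x [np.float64(-11.7)] 338
bay 36 rear x [np.float64(-11.9), np.float64(-12.0)] 426
bay -108 rear x [np.float64(49.3), np.float64(28.2)] 137
[160. 235.] c 474.1 386.0 size 60.7 39.0 long -14.0
[280. 190.] c 609.3 47.2 size 64.8 55.3 long 0.9
[255. 186.] c 619.8 120.1 size 65.0 55.3 long 1.2
[203. 183.] c 626.6 266.2 size 61.4 39.9 long -26.0
```

Two are home. Next is pack C at (472.5,387), long axis -14.3°, going to bay 2.

```bash
python3 -c "
from h import *
over(472.5,387,-14.3,.09)"
```

```text
[0.45699575 0.39095198]
ty 82.0 turn 6.3 shift mm [ 13.4 327.9  34.2] tilt [-0.001 -0.   ] tcp [0.389  0.0699 0.1243]
```

Call:
{"api": "arm_command", "payload": {
  "plan": "0 0 0 6.3; 0.0013 0.033 0 0; 0.0013 0.033 0 0; 0.0013 0.033 0 0; 0.0013 0.033 0 0; 0.0013 0.033 0 0; 0.0013 0.033 0 0; 0.0013 0.033 0 0; 0.0013 0.033 0 0; 0.0013 0.033 0.014 0; 0.0015 0.031 0.02 0; 0 0 0 0; 0 0 0 0; 0 0 0 0"
}}

```text
clock: 31.48
tcp_pos: [0.4573, 0.39, 0.0911]
orientation: [0.393, 3.116, -0.001]
contact_force: [0.4, 0.1, 0.2]
grip_width: 0.0641
gripper_force: 0.0
```

```bash
python3 -c "
from h import *
grab('wrist','w13'); find('w13'); over(472.5,387,-14.3,-.0165)"
```

```text
[219. 375.] c 601.4 292.2 size 34.8 21.0 long -2.9
[478. 238.] c 515.7 534.5 size 40.8 24.8 long 28.9
[287. 229.] c 471.2 388.2 size 65.0 36.3 long -14.4
[0.45699575 0.39095198]
ty 75.6 turn -0.1 shift mm [  0.6   0.7 107.8] tilt [ 0.001 -0.   ] tcp [0.4573 0.3901 0.0913]
```

Call:
{"api": "arm_command", "payload": {
  "plan": "0 0.001 0.03 0; 0 0 0.03 0; 0 0 0.025 0; 0 0 0.015 0; 0 0 0.008 0; 0 0 0 0; 0 0 0 0"
}}

```text
clock: 32.4
tcp_pos: [0.4576, 0.3926, -0.0161]
orientation: [0.391, 3.116, 0.002]
contact_force: [-0.2, -0.4, 0.6]
grip_width: 0.064
gripper_force: 0.0
```

Call:
{"api": "arm_command", "payload": {
  "plan": "0 0 0 0; 0 0 0 0; 0 0 0 0; 0 0 0 0; 0 0 0 0; 0 0 0 0",
  "hand": 1
}}

```text
clock: 33.15
tcp_pos: [0.4575, 0.3926, -0.0161]
orientation: [0.391, 3.116, 0.002]
contact_force: [-0.4, -1.1, 6.4]
grip_width: 0.0409
gripper_force: 41.1
```

Call:
{"api": "arm_command", "payload": {
  "plan": "0 0 -0.01 0; 0 0 -0.02 0; 0 0 -0.02 0; 0 0 0 0; 0 0 0 0"
}}

```text
clock: 33.78
tcp_pos: [0.457, 0.392, 0.0331]
orientation: [0.391, 3.117, 0.0]
contact_force: [-0.4, -0.7, -1.4]
grip_width: 0.0409
gripper_force: 40.7
```

```bash
python3 -c "
from h import *
held('w14',-.036)"
```

```text
6851 [[-47.  -17.8 -33.9]
 [-16.8   0.3 -32.5]
 [ 14.7  17.7 -18.5]]
pack centre ahead of TCP 16.260747291496475 top at tool z -32.45209968899343 grip 0.041211040917954044
to
ty 75.7 turn -6.3 shift mm [-1.021e+02 -3.992e+02 -1.000e-01] tilt [-0.001 -0.001] tcp [0.4567 0.3917 0.0327]
```

Call:
{"api": "arm_command", "payload": {
  "plan": "0 0 0 -6.3; -0.0085 -0.0333 0 0; -0.0085 -0.0333 0 0; -0.0085 -0.0333 0 0; -0.0085 -0.0333 0 0; -0.0085 -0.0333 0 0; -0.0085 -0.0333 0 0; -0.0085 -0.0333 0 0; -0.0085 -0.0333 0 0; -0.0085 -0.0333 0 0; -0.0085 -0.0333 0 0; -0.0085 -0.0333 0 0; -0.0085 -0.0333 0 0; 0 0 0 0; 0 0 0 0"
}}

```text
clock: 35.7
tcp_pos: [0.5019, -0.0173, 0.0326]
orientation: [-0.219, -3.133, -0.001]
contact_force: [0.2, 0.0, -1.7]
grip_width: 0.0407
gripper_force: 40.7
```

```bash
python3 -c "
from h import *
held('w15',-.036); where()"
```

```text
8675 [[-46.5 -18.4 -33.4]
 [ -9.8  -0.8 -32. ]
 [ 14.9  17.1 -18. ]]
pack centre ahead of TCP 16.117406629515934 top at tool z -31.9848882303464 grip 0.040630771847834014
to
ty 82.1 turn 0.1 shift mm [-0.5 -1.  -0.3] tilt [-0.001  0.001] tcp [ 0.502  -0.0167  0.0327]
dock x -74.7 y -35.0 z 32.7 [-0. -0. -1.] grip 0.0406
```

Call:
{"api": "arm_command", "payload": {
  "plan": "0 -0.001 0.02 0; 0 0 0.01 0; 0 0 0.006 0; 0 0 0.0025 0; 0 0 0 0; -0.008 0 0 0; -0.008 0 0 0; -0.008 0 0 0; -0.007 0 0 0; -0.006 0 0 0; -0.004 0 0 0; -0.001 0 0 0; 0 0 0 0; 0 0 0 0"
}}

```text
clock: 37.5
tcp_pos: [0.544, -0.0239, -0.0055]
orientation: [0.218, 3.134, 0.001]
contact_force: [-0.1, 5.7, -2.4]
grip_width: 0.0409
gripper_force: 40.7
```

Call:
{"api": "arm_command", "payload": {
  "plan": "0 0 0 0; 0 0 0 0; 0 0 0 0; 0 0 -0.02 0; 0 0 -0.02 0; 0.02 0 0 0; 0.025 0 0 0; 0 0 0 0",
  "hand": -0.3
}}

```text
clock: 38.5
tcp_pos: [0.4975, -0.0187, 0.0344]
orientation: [-0.219, -3.132, 0.001]
contact_force: [-0.6, -0.3, 0.5]
grip_width: 0.0557
gripper_force: 0.0
```

Call:
{"api": "arm_command", "payload": {
  "plan": "0 0 0 0; 0 0 0 0; 0 0 0 0; 0 0 0 0; 0 0 0.02 0; 0 0 0.014 0; 0 0 0.006 0; 0 0 0 0; 0 0 0 0",
  "hand": 1
}}

```text
clock: 39.62
tcp_pos: [0.4995, -0.0183, -0.0052]
orientation: [0.219, 3.133, 0.0]
contact_force: [-0.9, -0.2, 0.3]
grip_width: 0.0
gripper_force: 0.0
```

```bash
python3 -c "
from h import *
where()"
```

```text
dock x -76.9 y -36.9 z -5.2 [-0.9 -0.2  0.3] grip 0.0
```

Call:
{"api": "arm_command", "payload": {
  "plan": "-0.01 0 0 0; -0.01 0 0 0; -0.008 0 0 0; -0.006 0 0 0; -0.006 0 0 0; -0.004 0 0 0; -0.004 0 0 0; -0.003 0 0 0; -0.002 0 0 0; -0.001 0 0 0; -0.001 0 0 0; -0.001 0 0 0; -0.001 0 0 0; -0.001 0 0 0; 0 0 0 0; 0 0 0 0"
}}

```text
clock: 41.62
tcp_pos: [0.5552, -0.0263, -0.0057]
orientation: [-0.219, -3.131, 0.0]
contact_force: [-5.1, 0.9, 4.3]
grip_width: -0.0001
gripper_force: 2.6
```

```bash
python3 -c "
from h import *
where()"
```

```text
dock x -20.6 y -37.0 z -5.7 [-5.1  0.9  4.3] grip -0.0001
```

Same end position and force as before. Backing off, then on to pack B.

Call:
{"api": "arm_command", "payload": {
  "plan": "0.02 0 0 0; 0.03 0 0 0; 0.03 0 -0.03 0; 0.04 0 -0.04 0; 0.04 0 -0.04 0; 0.02 0 -0.02 0; 0 0 0 0; 0 0 0 0",
  "hand": -0.5
}}

```text
clock: 42.62
tcp_pos: [0.3795, -0.0015, 0.1244]
orientation: [0.22, 3.133, 0.0]
contact_force: [0.4, 0.4, -0.0]
grip_width: 0.0637
gripper_force: 0.0
```

```bash
python3 -c "
from h import *
where();home('w16'); grab('top','t16'); find('t16',(140,150,320,280)); over(624.5,268,-26,.09)"
```

```text
dock x -198.1 y -36.9 z 124.4 [ 0.4  0.4 -0. ] grip 0.0637
bay 108 rear x [np.float64(7.6), np.float64(1.9)] 829
bay 36 rear x [np.float64(-11.6)] 332
bay -36 rear x [np.float64(-11.7), np.float64(-12.2)] 431
[305. 194.] c 598.7 -25.6 size 64.7 55.2 long 0.9
[280. 190.] c 609.3 47.2 size 64.8 55.3 long 0.9
[255. 186.] c 619.8 120.1 size 65.0 55.3 long 1.2
[203. 183.] c 626.6 266.2 size 61.4 39.9 long -26.0
[0.6101193  0.27501394]
ty 82.0 turn 18.0 shift mm [-86.6 349.8  33.8] tilt [-0.001  0.   ] tcp [ 0.379  -0.0014  0.1238]
```

Call:
{"api": "arm_command", "payload": {
  "plan": "0 0 0 9; 0 0 0 9; -0.0079 0.0318 0 0; -0.0079 0.0318 0 0; -0.0079 0.0318 0 0; -0.0079 0.0318 0 0; -0.0079 0.0318 0 0; -0.0079 0.0318 0 0; -0.0079 0.0318 0 0; -0.0079 0.0318 0 0; -0.0079 0.0318 0 0; -0.0079 0.0318 0.014 0; -0.0076 0.0318 0.02 0; 0 0 0 0; 0 0 0 0; 0 0 0 0"
}}

```text
clock: 44.72
tcp_pos: [0.6098, 0.274, 0.0907]
orientation: [0.708, 3.06, -0.001]
contact_force: [-0.1, -0.0, 0.4]
grip_width: 0.064
gripper_force: 0.0
```

```bash
python3 -c "
from h import *
grab('wrist','w17'); find('w17'); over(624.5,268,-26,-.0165)"
```

```text
[ 36. 321.] c 607.2 35.1 size 70.1 52.1 long -8.1
[110. 298.] c 615.4 106.1 size 69.1 46.7 long -11.6
[287. 229.] c 624.2 269.0 size 65.9 35.7 long -27.2
[0.6101193  0.27501394]
ty 63.9 turn -0.1 shift mm [  0.2   0.9 107.4] tilt [ 0.001 -0.   ] tcp [0.6098 0.2741 0.0909]
```

Call:
{"api": "arm_command", "payload": {
  "plan": "0 0.001 0.03 0.9; 0 0 0.03 0; 0 0 0.025 0; 0 0 0.015 0; 0 0 0.008 0; 0 0 0 0; 0 0 0 0"
}}

```text
clock: 45.65
tcp_pos: [0.6108, 0.2763, -0.0165]
orientation: [0.731, 3.054, 0.002]
contact_force: [-0.3, 0.6, 0.2]
grip_width: 0.064
gripper_force: 0.0
```

Call:
{"api": "arm_command", "payload": {
  "plan": "0 0 0 0; 0 0 0 0; 0 0 0 0; 0 0 0 0; 0 0 0 0; 0 0 0 0",
  "hand": 1
}}

```text
clock: 46.4
tcp_pos: [0.6107, 0.2763, -0.0165]
orientation: [0.731, 3.054, 0.001]
contact_force: [-0.4, -1.2, 6.2]
grip_width: 0.0406
gripper_force: 41.6
```

Call:
{"api": "arm_command", "payload": {
  "plan": "0 0 -0.01 0; 0 0 -0.02 0; 0 0 -0.02 0; 0 0 -0.015 0; 0 0 0 0; 0 0 0 0"
}}

```text
clock: 47.15
tcp_pos: [0.6097, 0.2757, 0.0471]
orientation: [-0.731, -3.055, 0.001]
contact_force: [-0.2, -0.3, -1.3]
grip_width: 0.0409
gripper_force: 40.9
```

```bash
python3 -c "
from h import *
held('w18',-.108)"
```

```text
6461 [[-47.9 -18.3 -34.1]
 [-11.9   0.4 -32.7]
 [ 13.9  17.4 -18.7]]
pack centre ahead of TCP 17.086257500093723 top at tool z -32.69488391633149 grip 0.040843831950412975
to
ty 63.1 turn -18.9 shift mm [  66.2 -377.4   14.2] tilt [-0.001 -0.001] tcp [0.6095 0.2755 0.0468]
```

Call:
{"api": "arm_command", "payload": {
  "plan": "0 0 0 -6.3; 0 0 0 -6.3; 0 0 0 -6.3; 0.033 -0.01 0 0; 0.033 -0.02 0 0; 0 -0.0315 0 0; 0 -0.0315 0 0; 0 -0.0315 0 0; 0 -0.0315 0 0; 0 -0.0315 0 0; 0 -0.0315 0 0; 0 -0.0315 0 0; 0 -0.0315 0 0; 0 -0.0315 0 0; 0 -0.0315 0 0; 0 -0.0315 0 0; 0 0 0.014 0; 0 0 0 0; 0 0 0 0"
}}

```text
clock: 49.58
tcp_pos: [0.4923, -0.0863, 0.0332]
orientation: [-0.216, -3.133, -0.001]
contact_force: [-0.6, 0.4, -0.2]
grip_width: 0.0408
gripper_force: 40.9
```

```bash
python3 -c "
from h import *
held('w19',-.108); where()"
```

```text
8749 [[-47.2 -17.9 -33.7]
 [-10.8  -0.3 -32.3]
 [ 14.3  17.6 -18.5]]
pack centre ahead of TCP 16.67263691747216 top at tool z -32.29383051941109 grip 0.04083633307314644
to
ty 82.1 turn 0.1 shift mm [ 0.3 -2.7  0.5] tilt [-0.     0.001] tcp [ 0.4925 -0.0864  0.0335]
dock x -74.3 y -105.3 z 33.5 [ 0.3  0.5 -1.2] grip 0.0408
```

Call:
{"api": "arm_command", "payload": {
  "plan": "0 -0.002 0.02 0; 0 0 0.01 0; 0 0 0.006 0; 0 0 0.003 0; 0 0 0 0; -0.008 0 0 0; -0.008 0 0 0; -0.008 0 0 0; -0.007 0 0 0; -0.006 0 0 0; -0.004 0 0 0; -0.001 0 0 0; 0 0 0 0; 0 0 0 0"
}}

```text
clock: 51.38
tcp_pos: [0.5338, -0.0951, -0.0054]
orientation: [0.219, 3.133, 0.001]
contact_force: [0.9, 3.3, -1.8]
grip_width: 0.041
gripper_force: 40.8
```

Call:
{"api": "arm_command", "payload": {
  "plan": "0 0 0 0; 0 0 0 0; 0 0 0 0; 0 0 -0.02 0; 0 0 -0.02 0; 0.02 0 0 0; 0.025 0 0 0; 0 0 0 0",
  "hand": -0.3
}}

```text
clock: 52.38
tcp_pos: [0.4871, -0.0896, 0.0344]
orientation: [-0.219, -3.132, 0.001]
contact_force: [0.7, -0.2, -0.1]
grip_width: 0.0555
gripper_force: 0.0
```

Call:
{"api": "arm_command", "payload": {
  "plan": "0 0 0 0; 0 0 0 0; 0 0 0 0; 0 0 0 0; 0 0 0.02 0; 0 0 0.014 0; 0 0 0.006 0; 0 0 0 0; 0 0 0 0",
  "hand": 1
}}

```text
clock: 53.5
tcp_pos: [0.4893, -0.0893, -0.0052]
orientation: [0.219, 3.133, -0.0]
contact_force: [-0.1, 0.5, -0.3]
grip_width: -0.0
gripper_force: 0.0
```

```bash
python3 -c "
from h import *
where()"
```

```text
dock x -77.1 y -108.6 z -5.2 [-0.1  0.5 -0.3] grip -0.0
```

Call:
{"api": "arm_command", "payload": {
  "plan": "-0.01 0 0 0; -0.01 0 0 0; -0.008 0 0 0; -0.006 0 0 0; -0.006 0 0 0; -0.004 0 0 0; -0.004 0 0 0; -0.003 0 0 0; -0.002 0 0 0; -0.001 0 0 0; -0.001 0 0 0; -0.001 0 0 0; -0.001 0 0 0; -0.001 0 0 0; 0 0 0 0; 0 0 0 0"
}}

```text
clock: 55.5
tcp_pos: [0.5452, -0.0972, -0.0057]
orientation: [-0.219, -3.132, 0.0]
contact_force: [-5.5, 0.4, 3.9]
grip_width: -0.0002
gripper_force: 2.6
```

```bash
python3 -c "
from h import *
where()"
```

```text
dock x -20.7 y -108.7 z -5.7 [-5.5  0.4  3.9] grip -0.0002
```

Call:
{"api": "arm_command", "payload": {
  "plan": "0.02 0 0 0; 0.03 0 0 0; 0.03 0 -0.03 0; 0.04 0 -0.04 0; 0.04 0 -0.04 0; 0.02 0 -0.02 0; 0 0 0 0; 0 0 0 0"
}}

```text
clock: 56.5
tcp_pos: [0.3694, -0.0725, 0.1244]
orientation: [0.219, 3.132, 0.0]
contact_force: [1.1, -0.2, 0.5]
grip_width: -0.0
gripper_force: 0.0
```

```bash
python3 -c "
from h import *
where();home('w20'); grab('top','t20'); find('t20',(140,150,345,280))
go(.530,-.279,.12,101)
a=cv2.resize(cv2.imread('pics/t20.png')[150:260,230:430],(800,440),interpolation=cv2.INTER_CUBIC);cv2.imwrite('pics/t20c.png',a)"
```

```text
dock x -198.3 y -108.6 z 124.4 [ 1.1 -0.2  0.5] grip -0.0
bay 108 rear x [np.float64(-11.6), np.float64(-11.5)] 525
bay -108 rear x [np.float64(-11.7), np.float64(-12.1)] 209
[329. 198.] c 588.1 -96.9 size 64.5 58.0 long 0.9
[305. 194.] c 598.7 -25.6 size 64.7 55.2 long 0.9
[280. 190.] c 609.3 47.2 size 64.8 55.3 long 0.9
[255. 186.] c 619.8 120.1 size 65.0 55.3 long 1.2
ty 82.0 turn -19.0 shift mm [-118.7 -233.8    3.7] tilt [-0.     0.001] tcp [ 0.3689 -0.0722  0.1239]
```

All four packs are home (rear edges at -12 mm, same stop and force each time). Now the pod.

Call:
{"api": "arm_command", "payload": {
  "plan": "0 0 -0.03 -9.5; 0 0 0 -9.5; -0.011 -0.029 0 0; -0.011 -0.029 0 0; -0.011 -0.029 0 0; -0.011 -0.029 0 0; -0.011 -0.029 0 0; -0.011 -0.029 0 0; -0.011 -0.029 0 0; -0.011 -0.029 0 0; 0 0 0 0; 0 0 0 0"
}}

```text
clock: 58.1
tcp_pos: [0.4986, -0.2824, 0.1532]
orientation: [0.302, -3.125, -0.003]
contact_force: [-0.2, 1.1, 1.4]
grip_width: 0.0001
gripper_force: 0.0
```

```bash
python3 -c "
from h import *
go(.530,-.279,.12,101)
grab('wrist','w21'); a=cv2.imread('pics/w21.png'); P=pts('w21')
uv=[]
for u in range(560):
  pass
d=np.linalg.norm(P[...,:2]-[.529,-.278],axis=-1); k=d<.05; v,u=np.where(k); b=(u.min(),v.min(),u.max(),v.max()); print(b)
x0,y0=max(0,b[0]-60),max(0,b[1]-40); x1,y1=min(560,b[2]+60),min(420,b[3]+40); print(x0,y0,x1,y1)
s=min(800/(x1-x0),600/(y1-y0)); cv2.imwrite('pics/w21c.png',cv2.resize(a[y0:y1,x0:x1],None,fx=s,fy=s,interpolation=cv2.INTER_CUBIC)); print(s)"
```

```text
ty 101.0 turn 0.0 shift mm [-31.5  -2.8  33.2] tilt [-0.002  0.002] tcp [ 0.4986 -0.2824  0.1532]
(np.int64(140), np.int64(170), np.int64(419), np.int64(419))
80 130 479 420
2.0050125313283207
```

View pics/w21c.png

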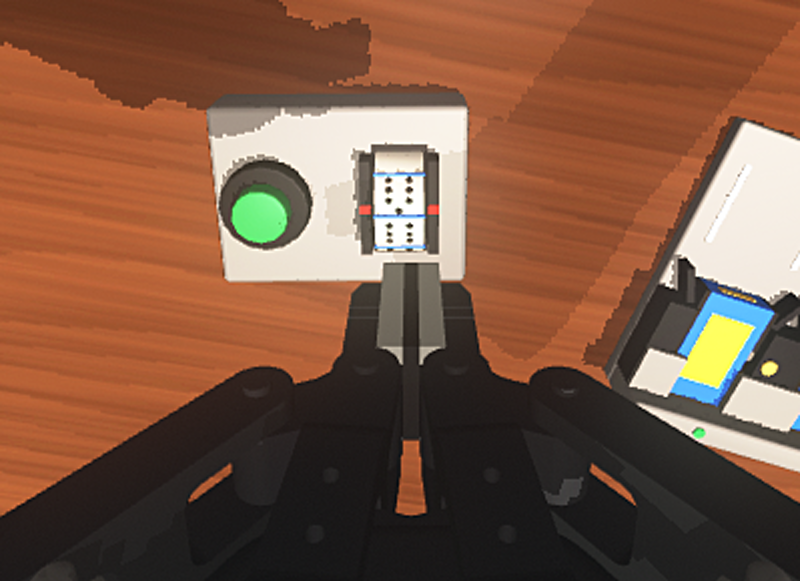

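The crop shows facet 7 on the robot side and facet 6 on the far side, with the dividing line near the red marks at crop (399,212). So the wheel stands at about 6.5 and its top must come towards the robot. The button top is at crop (260,217).

```bash
cat > wheel.py <<'E'
from h import *
s=2.005
def px(u,v): return 80+u/s,130+v/s
P=pts('w21'); T=11.0
m=[onz('w21',*px(u,v),.042)[:2] for u,v in((365,210),(433,210))]; cr=(m[0]+m[1])/2
d=m[1]-m[0]; print('marks',m,'sep',np.linalg.norm(d),'angle',np.degrees(np.arctan2(d[1],d[0])))
print('crown',cr)
for n,v in(('top line',173),('mid line',216),('low line',248)):
    u0,v0=px(400,v); q=P[int(round(v0)),int(round(u0))]; a=(q[:2]-cr)@unit(T); print(n,a*1000,q[2],'deg',np.degrees(np.arcsin(np.clip(a/.0235,-1,1))))
b=P[int(px(260,217)[1]),int(px(260,217)[0])]; print('button',b, onz('w21',*px(260,217),b[2]))
print('expected btn',cr-.062*unit(T+90))
Z=P[...,2]; k=(np.linalg.norm(P[...,:2]-cr,axis=-1)<.02); print('max z',np.percentile(Z[k],98))
go(cr[0],cr[1],.045,T+90)
E
python3 wheel.py
```

```text
marks [array([ 0.53467423, -0.29584696]), array([ 0.52878343, -0.26530683])] sep 0.03110306788392791 angle 100.91754767333848
crown [ 0.53172883 -0.28057689]
top line -20.10467758009994 0.04705416578741772 deg -58.81702995322544
mid line -2.4399754491347903 0.05493327240864038 deg -5.959689608495499
low line 18.143064510282215 0.04486634572829429 deg 50.537911798861174
button [ 0.54145135 -0.34128378  0.05381641] [ 0.54155781 -0.34067422  0.05381641]
expected btn [ 0.54355899 -0.34143778]
max z 0.05572558748133184
ty 101.1 turn 0.1 shift mm [-33.   -5.  108.5] tilt [-0.002  0.001] tcp [ 0.4985 -0.2821  0.1535]
```

Call:
{"api": "arm_command", "payload": {
  "plan": "-0.02 -0.0025 0.03 0; -0.02 -0.0025 0.03 0; 0 0 0.03 0; 0 0 0.015 0; 0 0 0.003 0; 0 0 0.002 0; 0 0 0 0; 0 0 0 0"
}}

```text
clock: 59.15
tcp_pos: [0.5395, -0.2808, 0.0453]
orientation: [-0.3, 3.126, -0.001]
contact_force: [0.0, -0.3, 1.0]
grip_width: 0.0001
gripper_force: 0.0
```

Call:
{"api": "arm_command", "payload": {
  "plan": "0 0 0.002 0; 0 0 0.001 0; 0 0 0.001 0; 0 0 0 0; 0 0 0 0"
}}

```text
clock: 59.78
tcp_pos: [0.5391, -0.2805, 0.0405]
orientation: [0.301, -3.127, -0.0]
contact_force: [0.4, -0.8, -0.7]
grip_width: -0.0004
gripper_force: 0.0
```

```bash
python3 -c "
from h import *
o=r.get_obs(); print(o['contact_force']); go(.53173,-.28058,.036,101.1)"
```

```text
[ 0.37855163 -0.78168853 -0.72213004]
ty 101.0 turn -0.1 shift mm [7.2 1.3 4.5] tilt [-0.  0.] tcp [ 0.5391 -0.2805  0.0405]
```

Call:
{"api": "arm_command", "payload": {
  "plan": "0 0.001 0.001 0; 0 0 0.001 0; 0 0 0 0; 0 0 0 0"
}}

```text
clock: 60.28
tcp_pos: [0.5389, -0.2795, 0.0385]
orientation: [-0.301, 3.127, -0.0]
contact_force: [0.4, 0.2, -0.6]
grip_width: 0.0001
gripper_force: 0.0
```

Call:
{"api": "arm_command", "payload": {
  "plan": "0 0 0.001 0; 0 0 0.001 0; 0 0 0 0; 0 0 0 0"
}}

```text
clock: 60.78
tcp_pos: [0.5388, -0.2796, 0.0365]
orientation: [0.301, -3.127, -0.0]
contact_force: [-0.4, 0.3, 0.1]
grip_width: -0.0002
gripper_force: 0.0
```

Call:
{"api": "arm_command", "payload": {
  "plan": "0 0 0.001 0; 0 0 0 0; 0 0 0 0"
}}

```text
clock: 61.15
tcp_pos: [0.5389, -0.2796, 0.0355]
orientation: [-0.301, 3.127, 0.0]
contact_force: [0.6, -0.1, 0.8]
grip_width: 0.0005
gripper_force: 0.0
```

Call:
{"api": "arm_command", "payload": {
  "plan": "0 0 0.001 0; 0 0 0 0; 0 0 0 0"
}}

```text
clock: 61.52
tcp_pos: [0.5388, -0.2795, 0.0344]
orientation: [0.301, -3.127, -0.0]
contact_force: [-0.1, -0.9, -0.0]
grip_width: 0.0004
gripper_force: 0.0
```

Call:
{"api": "arm_command", "payload": {
  "plan": "0 0 0.001 0; 0 0 0 0; 0 0 0 0"
}}

```text
clock: 61.9
tcp_pos: [0.5397, -0.2795, 0.0342]
orientation: [-0.301, 3.126, -0.001]
contact_force: [-0.5, 0.7, 5.4]
grip_width: -0.0001
gripper_force: 2.8
```

Call:
{"api": "arm_command", "payload": {
  "plan": "0 0 0.001 0; 0 0 0 0; 0 0 0 0"
}}

```text
clock: 62.28
tcp_pos: [0.5407, -0.2793, 0.034]
orientation: [-0.301, 3.124, -0.001]
contact_force: [-0.3, 2.0, 9.9]
grip_width: 0.0
gripper_force: 4.9
```

Contact with the crown is at TCP z = 34 mm. I'll ease to about 3 N and draw it toward the robot.

Call:
{"api": "arm_command", "payload": {
  "plan": "0 0 -0.0013 0; 0 0 0 0; 0.003 0 0 0; 0.003 0 0 0; 0.003 0 0 0; 0.003 0 0 0; 0.003 0 0 0; 0 0 0 0; 0 0 0 0"
}}

```text
clock: 63.4
tcp_pos: [0.5242, -0.2826, 0.0342]
orientation: [-0.3, 3.127, -0.0]
contact_force: [-0.4, 0.6, 6.5]
grip_width: -0.0002
gripper_force: 3.3
```

Call:
{"api": "arm_command", "payload": {
  "plan": "0 0 -0.01 0; 0 0 -0.03 0; 0 0 -0.04 0; 0.015 0 -0.04 0; 0 0 0 0; 0 0 0 0; 0 0 0 0"
}}

```text
clock: 64.28
tcp_pos: [0.5088, -0.2848, 0.1525]
orientation: [0.301, -3.125, -0.002]
contact_force: [-0.0, -0.3, 0.0]
grip_width: -0.0002
gripper_force: 0.0
```

```bash
cat > look.py <<'E'
import sys; from h import *
fn=sys.argv[1]; grab('wrist',fn); a=cv2.imread(f'pics/{fn}.png'); P=pts(fn); cr=np.array([.53173,-.28058]); T=11.0
# profile along pod x over the wheel's crown: rectified picture of the cylinder, 1 deg per row
z=np.load(f'pics/{fn}.npz'); W=z['W']; out=np.zeros((150,80,3),np.uint8)
th=np.radians(np.arange(-75,75)); yy=np.linspace(-.011,.011,80)
mx=np.zeros((150,80),np.float32); my=mx.copy()
for i,t in enumerate(th):
    for j,y in enumerate(yy):
        w=np.r_[cr+.024*np.sin(t)*unit(T)+y*unit(T+90),.030+.024*np.cos(t)]
        c=W[:3,:3].T@(w-W[:3,3]); mx[i,j]=z['cx']+z['f']*c[0]/-c[2]; my[i,j]=z['cy']-z['f']*c[1]/-c[2]
out=cv2.remap(a,mx,my,cv2.INTER_CUBIC); cv2.imwrite(f'pics/{fn}r.png',cv2.resize(out,(320,600)))
h=cv2.cvtColor(out,cv2.COLOR_BGR2HSV); b=((h[...,0]>95)&(h[...,0]<125)&(h[...,1]>60))[:,15:65].mean(1)
print('blue lines at deg (+ away from robot):',[(int(i-75),round(float(b[i]),2)) for i in range(150) if b[i]>.3])
E
python3 - <<'E'
# same measure on the earlier picture
src=open('look.py').read().replace("grab('wrist',fn); ","")
import sys; sys.argv=['look','w21']; sys.path.insert(0,'.'); import os; os.chdir('.'); exec(src)
E
python3 look.py w22; python3 -c "
from h import *
a=cv2.imread('pics/w21r.png');b=cv2.imread('pics/w22r.png'); cv2.imwrite('pics/cmp.png',np.hstack([a,b]))
go(.53173,-.28058,.036,101.1)"
```

```text
blue lines at deg (+ away from robot): [(-54, 0.58), (-53, 0.8), (-52, 1.0), (-51, 1.0), (-50, 0.5), (-8, 0.98), (-7, 1.0), (-6, 1.0), (-5, 1.0), (-4, 1.0), (36, 0.46), (37, 1.0), (38, 1.0), (39, 1.0), (40, 1.0), (41, 1.0), (42, 0.94), (43, 0.4)]
blue lines at deg (+ away from robot): [(-42, 1.0), (-41, 1.0), (-40, 1.0), (-39, 0.64), (2, 0.88), (3, 1.0), (4, 1.0), (5, 1.0), (6, 1.0), (43, 1.0), (44, 1.0), (45, 1.0), (46, 1.0), (47, 1.0), (48, 1.0), (49, 1.0), (50, 1.0), (51, 1.0), (52, 1.0), (53, 1.0), (54, 0.54)]
ty 101.0 turn -0.1 shift mm [-23.5  -0.5 116.4] tilt [-0.002  0.001] tcp [ 0.5088 -0.2847  0.1525]
```

View pics/cmp.png

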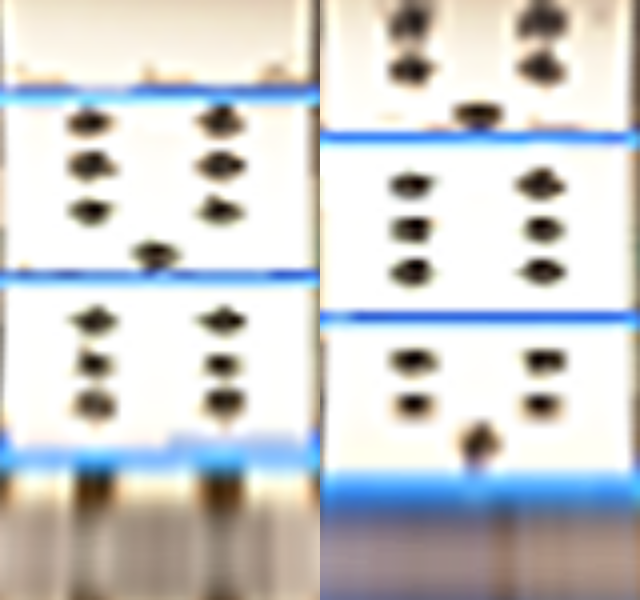

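The left strip is before the stroke and the right strip after: it turned 35° for 15 mm. Facet 6 is now 18.5° on the robot side and facet 5 is 26.5° on the far side, so about 71.5° is left (two strokes of about 15 mm).

Call:
{"api": "arm_command", "payload": {
  "plan": "-0.031 -0.0005 0.03 0; 0 0 0.04 0; 0 0 0.035 0; 0 0 0.01 0; 0 0 0.002 0; 0 0 0.001 0; 0 0 0 0; 0 0 0 0"
}}

```text
clock: 65.32
tcp_pos: [0.5404, -0.2801, 0.0367]
orientation: [-0.3, 3.126, -0.001]
contact_force: [0.2, 0.2, -0.2]
grip_width: 0.0004
gripper_force: 0.0
```

Call:
{"api": "arm_command", "payload": {
  "plan": "0 0 0.0007 0; 0 0 0 0; 0 0 0 0"
}}

```text
clock: 65.7
tcp_pos: [0.5399, -0.2798, 0.0351]
orientation: [0.301, -3.127, -0.0]
contact_force: [0.6, 0.7, -0.2]
grip_width: 0.0001
gripper_force: 0.0
```

Call:
{"api": "arm_command", "payload": {
  "plan": "0 0 0.001 0; 0 0 0.0005 0; 0 0 0 0; 0.003 0 0 0; 0.003 0 0 0; 0.003 0 0 0; 0.003 0 0 0; 0.003 0 0 0; 0 0 0 0; 0 0 0 0"
}}

```text
clock: 66.95
tcp_pos: [0.5254, -0.2829, 0.0342]
orientation: [-0.301, 3.126, -0.001]
contact_force: [-0.5, 1.2, 6.7]
grip_width: -0.0
gripper_force: 3.5
```

Call:
{"api": "arm_command", "payload": {
  "plan": "0 0 -0.01 0; 0 0 -0.03 0; 0 0 -0.04 0; 0.015 0 -0.04 0; 0 0 0 0; 0 0 0 0; 0 0 0 0"
}}

```text
clock: 67.82
tcp_pos: [0.5098, -0.2851, 0.1523]
orientation: [0.301, -3.125, -0.002]
contact_force: [0.1, 0.8, 0.9]
grip_width: -0.0003
gripper_force: 0.0
```

```bash
python3 look.py w23; python3 -c "
from h import *
go(.53173,-.28058,.036,101.1)"
```

```text
blue lines at deg (+ away from robot): [(-33, 1.0), (-32, 1.0), (-31, 1.0), (12, 1.0), (13, 1.0), (14, 1.0), (15, 1.0), (48, 0.8), (49, 1.0), (50, 1.0), (51, 1.0), (52, 1.0), (53, 1.0), (54, 1.0), (55, 1.0), (56, 1.0), (57, 1.0), (58, 1.0), (59, 1.0), (60, 1.0), (61, 1.0), (62, 1.0), (63, 1.0), (64, 1.0), (65, 1.0), (66, 1.0), (67, 1.0), (68, 1.0), (69, 1.0), (70, 1.0), (71, 1.0), (72, 1.0), (73, 1.0), (74, 1.0)]
ty 101.0 turn -0.1 shift mm [-22.5  -0.  116.3] tilt [-0.002  0.001] tcp [ 0.5099 -0.285   0.1523]
```

The 6/5 line is at -32° and the 5/4 line at +13.5°, so 36° remain, about 15.2 mm.

Call:
{"api": "arm_command", "payload": {
  "plan": "-0.0305 0 0.03 0; 0 0 0.04 0; 0 0 0.035 0; 0 0 0.01 0; 0 0 0.002 0; 0 0 0.001 0; 0 0 0 0; 0 0 0 0"
}}

```text
clock: 68.88
tcp_pos: [0.5409, -0.28, 0.0365]
orientation: [-0.3, 3.126, -0.001]
contact_force: [0.1, 0.6, 0.3]
grip_width: -0.0
gripper_force: 0.0
```

Call:
{"api": "arm_command", "payload": {
  "plan": "0 0 0.0007 0; 0 0 0.001 0; 0 0 0.0003 0; 0 0 0 0; 0.003 0 0 0; 0.003 0 0 0; 0.003 0 0 0; 0.003 0 0 0; 0.0032 0 0 0; 0 0 0 0; 0 0 0 0"
}}

```text
clock: 70.25
tcp_pos: [0.5258, -0.2828, 0.0342]
orientation: [-0.301, 3.126, -0.001]
contact_force: [-1.0, 0.0, 7.8]
grip_width: 0.0003
gripper_force: 3.6
```

Call:
{"api": "arm_command", "payload": {
  "plan": "0 0 -0.01 0; 0 0 -0.03 0; 0 0 -0.04 0; 0.015 0 -0.04 0; 0 0 0 0; 0 0 0 0; 0 0 0 0"
}}

```text
clock: 71.12
tcp_pos: [0.5101, -0.285, 0.1523]
orientation: [0.301, -3.125, -0.002]
contact_force: [-0.6, -0.3, -0.3]
grip_width: 0.0
gripper_force: 0.0
```

```bash
python3 look.py w24; python3 -c "
from h import *
go(.53173,-.28058,.036,101.1)"
```

```text
blue lines at deg (+ away from robot): [(-72, 1.0), (-71, 1.0), (-70, 1.0), (-69, 1.0), (-68, 1.0), (-67, 1.0), (-24, 1.0), (-23, 1.0), (-22, 1.0), (-21, 0.56), (20, 1.0), (21, 1.0), (22, 1.0), (23, 1.0), (24, 0.84), (50, 0.72), (51, 0.96), (52, 1.0), (53, 1.0), (54, 1.0), (55, 1.0), (56, 1.0), (57, 1.0), (58, 1.0), (59, 1.0), (60, 1.0), (61, 1.0), (62, 1.0), (63, 1.0), (64, 1.0), (65, 1.0), (66, 1.0), (67, 1.0), (68, 1.0), (69, 1.0), (70, 1.0), (71, 1.0), (72, 1.0), (73, 1.0), (74, 1.0)]
ty 101.0 turn -0.1 shift mm [-22.2  -0.  116.3] tilt [-0.002  0.001] tcp [ 0.5102 -0.285   0.1523]
```

View pics/w24r.png

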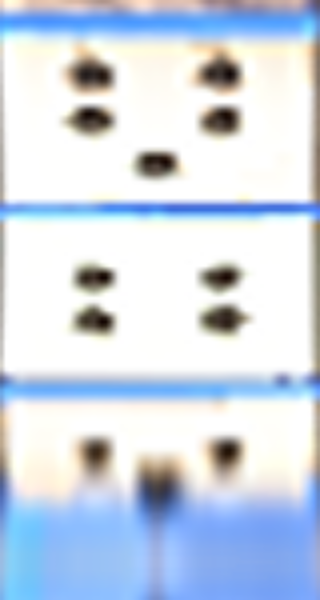

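Four dots are squarely on top (lines at -22.5° and +22°). Now the button.

```bash
python3 -c "
from h import *
P=pts('w24'); c=np.array([.5425,-.3412]); Q=P[...,:2]-c; rr=np.linalg.norm(Q,axis=-1)*1000; Z=P[...,2]*1000
a=cv2.cvtColor(cv2.imread('pics/w24.png'),cv2.COLOR_BGR2HSV); g=(a[...,0]>50)&(a[...,0]<75)&(a[...,1]>100)&(rr<30)&(Z>48)
print('green centroid',P[g].mean(0),g.sum())
for lo in range(0,28,3):
  m=(rr>=lo)&(rr<lo+3); print(lo,np.percentile(Z[m],[5,50,95]).round(1))
go(*c,.042,101.1)"
```

```text
green centroid [ 0.5413239  -0.34122388  0.05247989] 635
0 [51.6 52.7 53.7]
3 [52.  52.9 54. ]
6 [52.  52.9 53.9]
9 [48.5 52.5 53.8]
12 [42.  43.7 52. ]
15 [41.9 43.  44.2]
18 [30.7 42.1 43.9]
21 [29.9 31.  32.5]
24 [29.8 30.9 32.1]
27 [ 29.8  31.2 234.6]
ty 101.0 turn -0.1 shift mm [-21.  -61.6 110.2] tilt [-0.002  0.001] tcp [ 0.5102 -0.285   0.1523]
```

Call:
{"api": "arm_command", "payload": {
  "plan": "-0.01 -0.031 0 0; -0.0105 -0.031 0 0; 0 0 0.04 0; 0 0 0.04 0; 0 0 0.025 0; 0 0 0.008 0; 0 0 0 0; 0 0 0 0"
}}

```text
clock: 72.18
tcp_pos: [0.5436, -0.3428, 0.0418]
orientation: [-0.301, 3.126, -0.002]
contact_force: [0.1, -0.7, -0.1]
grip_width: -0.0001
gripper_force: 0.0
```

Call:
{"api": "arm_command", "payload": {
  "plan": "0 0 0.002 0; 0 0 0.002 0; 0 0 0.002 0; 0 0 0.002 0; 0 0 0.001 0; 0 0 0 0; 0 0 0 0"
}}

```text
clock: 73.05
tcp_pos: [0.5427, -0.3425, 0.0317]
orientation: [0.301, -3.127, -0.0]
contact_force: [-0.4, 0.5, 0.0]
grip_width: 0.0002
gripper_force: 0.7
```

Call:
{"api": "arm_command", "payload": {
  "plan": "0 0 0.001 0; 0 0 0.001 0; 0 0 0.001 0; 0 0 0 0; 0 0 0 0"
}}

```text
clock: 73.68
tcp_pos: [0.5427, -0.3425, 0.0286]
orientation: [0.301, -3.127, -0.0]
contact_force: [-1.2, 0.4, 3.1]
grip_width: -0.0002
gripper_force: 1.4
```

Call:
{"api": "arm_command", "payload": {
  "plan": "0 0 0.001 0; 0 0 0.001 0; 0 0 0.001 0; 0 0 0 0; 0 0 0 0"
}}

```text
clock: 74.3
tcp_pos: [0.5427, -0.3425, 0.0263]
orientation: [0.301, -3.127, 0.0]
contact_force: [-2.7, 1.4, 8.0]
grip_width: 0.0002
gripper_force: 4.4
```

Call:
{"api": "arm_command", "payload": {
  "plan": "0 0 0.001 0; 0 0 0.001 0; 0 0 0 0; 0 0 0 0"
}}

```text
clock: 74.8
tcp_pos: [0.5428, -0.3426, 0.026]
orientation: [0.3, -3.127, 0.001]
contact_force: [-7.2, 2.9, 22.8]
grip_width: -0.0001
gripper_force: 11.0
```

Bottomed out: it hit a hard stop after about 6 mm, at 23 N. Retreating for a final check.

Call:
{"api": "arm_command", "payload": {
  "plan": "0 0 -0.005 0; 0 0 -0.02 0; 0 0 -0.04 0; 0 0.03 -0.04 0; 0.02 0.03 -0.015 0; 0 0 0 0; 0 0 0 0; 0 0 0 0"
}}

```text
clock: 75.8
tcp_pos: [0.5118, -0.2881, 0.1431]
orientation: [0.299, -3.127, -0.0]
contact_force: [-0.1, -0.1, -0.4]
grip_width: 0.0001
gripper_force: 0.0
```

```bash
python3 look.py w25 | cut -c1-200; python3 -c "
from h import *
grab('top','t25'); find('t25',(140,150,345,280))
a=cv2.imread('pics/top0.png').astype(int);b=cv2.imread('pics/t25.png').astype(int);d=abs(a-b).max(2)
for n,(u,v) in dict(pot=(330,134),phone=(224,140),driver=(389,150)).items(): print(n,np.median(d[v-12:v+12,u-12:u+12]),np.percentile(d[v-12:v+12,u-12:u+12],95))
print(ticket.hand_in())"
```

```text
blue lines at deg (+ away from robot): [(-72, 1.0), (-71, 1.0), (-70, 1.0), (-69, 1.0), (-68, 1.0), (-67, 1.0), (-66, 0.44), (-24, 0.72), (-23, 1.0), (-22, 1.0), (-21, 1.0), (20, 0.74), (21, 1.0), (22
[329. 198.] c 588.1 -96.9 size 64.5 58.1 long 0.9
[305. 194.] c 598.7 -25.6 size 64.7 55.2 long 0.9
[280. 190.] c 609.3 47.2 size 64.8 55.3 long 0.9
[255. 186.] c 619.8 120.1 size 65.0 55.3 long 1.2
pot 1.0 2.0
phone 1.0 1.0
driver 1.0 3.0
the job is handed in; nothing more can be done
None
```

The job is handed in: all four packs are home in their own bays, the wheel has the four-dot facet on top, the start button was pressed to its stop, and the pot, phone and screwdriver did not move; no verdict came back.

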